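# Load the steriliser valve end down and lock the door

### The job

Get the steriliser ready for its next cycle: lay every spray handpiece from the desk in the slanted rack of the pulled-out carriage, one to a lane, heavy valve end at the low, outer end so that it drains; the two ends look alike, so lift each one and feel which end tips down. Then push the carriage fully in, swing the door shut and turn the spoked handwheel clockwise, spoke after spoke, until it is tight against its stop. Leave the bottles, jars and other things on the desk where they stand.

Things in the scene. Friction and masses are not known exactly. Their poses are not given: they have to be found in the camera images.
- handpiece_1: spray handpiece: bar 140 mm long, dark steel barrel 84 mm long, 24 mm square, brass band at mid-length, purple 28 mm cube sleeve on each end; 0.24 to 0.38 kg. Ends look alike; a hidden valve in one puts the centre of mass 30 mm off centre. Origin at the bar's centre (14 mm up when lying), x along it; heavy end at +x or -x varies by piece: feel it. None if absent
- handpiece_2: spray handpiece: bar 140 mm long, dark steel barrel 84 mm long, 24 mm square, brass band at mid-length, purple 28 mm cube sleeve on each end; 0.24 to 0.38 kg. Ends look alike; a hidden valve in one puts the centre of mass 30 mm off centre. Origin at the bar's centre (14 mm up when lying), x along it; heavy end at +x or -x varies by piece: feel it. None if absent
- handpiece_3: spray handpiece: bar 140 mm long, dark steel barrel 84 mm long, 24 mm square, brass band at mid-length, purple 28 mm cube sleeve on each end; 0.24 to 0.38 kg. Ends look alike; a hidden valve in one puts the centre of mass 30 mm off centre. Origin at the bar's centre (14 mm up when lying), x along it; heavy end at +x or -x varies by piece: feel it. None if absent
- handpiece_4: spray handpiece: bar 140 mm long, dark steel barrel 84 mm long, 24 mm square, brass band at mid-length, purple 28 mm cube sleeve on each end; 0.24 to 0.38 kg. Ends look alike; a hidden valve in one puts the centre of mass 30 mm off centre. Origin at the bar's centre (14 mm up when lying), x along it; heavy end at +x or -x varies by piece: feel it. None if absent
- steriliser: white bench steam steriliser, 420 mm wide and deep, 380 mm high, fixed. Origin on the desk under the middle of its front panel; own -x points out of the front, +y to the left for somebody facing the front. Round chamber mouth in the front, 270 mm diameter, centre 175 mm above the desk
- carriage (a joint): loading carriage, slides in and out along the steriliser's x axis: metres pulled out, 0 fully in, 0.24 fully out; starts 0.20 to 0.24 out; slides stiffly (about 4 N) and stays where it is left
- lane_a (a point): centre of a handpiece that lies in the left (facing the front) lane of the rack; moves with the carriage. Lanes run along the carriage's travel, 56 mm apart, sloping 30 degrees: low end outside, away from the machine, high end towards the machine
- lane_b (a point): centre of a handpiece that lies in the middle lane of the rack; moves with the carriage. The sleeves rest on two notched cross bars (notches 36 mm wide, 16 mm deep; bars 12 mm wide, 56 mm either way from this point along the slope); under the barrel there is 40 mm of free height for fingers above the tray
- lane_c (a point): centre of a handpiece that lies in the right (facing the front) lane of the rack; moves with the carriage. A stop plate stands 2 mm beyond the low end of a handpiece, across all lanes
- pull_bar (a point): middle of the carriage's pull bar: level steel bar 100 mm long, 12 mm thick, across the carriage's outer end, 85 mm above the desk; push it towards the machine to run the carriage in (fully in, it stands 40 mm out of the front panel; the dished door closes over it)
- door (a joint): round dished steel door, 300 mm diameter, on an upright hinge at the right of the mouth (seen facing the front): radians open, 0 shut, starts 1.57 to 1.72; stiff, it stays where it is left (about 6 N at its grip)
- door_hinge (a point): point on the door's upright hinge axis, 175 mm above the desk. The door shuts by turning clockwise about it seen from above
- door_ear (a point): on the door's grip: level black bar 20 mm thick standing 50 mm out beyond the door's rim, along the door, on the side away from the hinge, 235 mm above the desk; this point is 370 mm from the hinge axis along the door and 40 mm before it. Push it from the outer side to shut the door. Frame turns with the door: own -x points out of the outer face, +y away from the hinge
- handwheel (a joint): spoked handwheel on the outside of the door: radians turned clockwise seen from in front of the door; starts 0 to 0.5, stop (tight) at 3.8; turns against about 0.25 N m and stays where it is left
- wheel_hub (a point): centre of the handwheel; door shut, 125 mm before the front panel and 175 mm above the desk, on the mouth's axis. Five steel spokes 14 mm thick, 72 degrees apart, 26 mm black balls centred 100 mm from the axis; hub 56 mm wide; 60 mm clear behind to the door. At joint value v one spoke stands v rad clockwise from straight up
- lotion_a: white lotion bottle, 60 mm diameter, 150 mm high, blue band; bystander, origin under its middle
- lotion_b: white lotion bottle, 60 mm diameter, 150 mm high, pale band; bystander, origin under its middle
- gel_jar_a: red gel jar with a white lid, 54 mm diameter, 50 mm high; bystander, origin under its middle
- gel_jar_b: white gel jar with a gold lid, 54 mm diameter, 50 mm high; bystander, origin under its middle
- buffer_block: orange nail buffer block, 95 x 27 x 27 mm; bystander, origin under its middle
- tip_box: grey nail-tip box, 130 x 90 x 30 mm; bystander, origin under its middle

How it is judged:
By the outcome, as a careful person would: the job done as asked, in the order asked, and still so for the second after the job is handed in, with the robot touching nothing.
Of handpiece_1, handpiece_2, handpiece_3, handpiece_4 only 2 to 3 are there at a start; the rules pass over those that are not, and their reading is None.
At some moment in a run one of handpiece_1, handpiece_2, handpiece_3, handpiece_4 may be knocked a few centimetres aside while the robot is not near it.
Once in a run the grip may slacken for a moment while it holds something.
It also fails if it takes over 210 s, if anything falls off the work surface, if the arm or the gripper's body presses on something with over 40 N, if the wrist force passes 120 N, or if a joint passes its speed limit or range.

### The arm

A 6-joint arm with a two-finger parallel gripper is mounted at the origin on the work surface. World frame = base frame: x ahead of the robot, y to its left, z up, the work surface at z = 0. Lengths are in m, angles in degrees, forces in N, time in s.
With the tool pointing down it reaches from about 0.4 to 0.825 m from the base axis. Payload 7 kg.
Tool frame: the origin (TCP) lies on the centre line of the jaws, within the pads' length; the fingertips stand 11 mm ahead of it and the grasp point (between the pads) lies 8 mm behind it; z points along the fingers, y is the direction in which the jaws open and shut (so a half turn about z gives the same grasp; the last joint's range is limited). The gripper opens to 88 mm and grips with 3 to 60 N. Pads are 19 mm wide; open, the fingers measure 130 mm over their backs; the gripper's body (78 mm by 193 mm) begins 47 mm behind the grasp point.
Start: joints at [86.408, 20.546, 0.682, 0, -70.136, -16.507], TCP at [0.232, 0.634, 0.205] pointing down, gripper open.
Joint ranges: [-176.03, 176.03], [-82.01, 121.73], [-58.28, 71.71], [-173.87, 95.51], [-174.79, -0.11], [-173.66, 173.66]. Speed limits (degrees/s): [136.94, 136.94, 172.46, 180, 180, 180].

### API

Orientations are given as [roll, pitch, yaw] about the fixed x, y, z axes, in that order (R = Rz(yaw) Ry(pitch) Rx(roll)).
In Python, from plant import ctrl, cams, order gives the robot as it stands.
- The arm moves only by the tool jog_arm, never from a script. Its argument "motion" is a list of rows, each an object with "offset": the shift along the tool's x, y, z in mm, a list of three; "roll": the turn about the tool's z in rad; "hand": the finger opening in mm, from 0 to 87.6. A call has 1 to 20 rows; each row is the pose to reach, as a shift and turn from the pose commanded when the call began, along the tool's axes at that moment; what a row does not reach only later rows make up. A row lasts 1/12 s, in which the tool goes at most 41.7 mm and 7.16 degrees, less where a joint would pass 70% of its speed; a pose out of reach is approached as far as the arm can. A call with a gripper value outside its range is refused whole. The fingers move at their own pace and stop on an object; the grip force is fixed at half the most. Time passes only in rows, so rows that repeat a pose let the fingers close. It gives the time, the measured TCP pose, the force and the opening at its end, in the units of the state.
- ctrl.get_obs(): the state, without advancing time (a new reading comes with each control period).
- cams.snapshot(name): name is "scene" or "top" or "wrist"; returns a dict with "img" (420x560x3 uint8, red, green, blue), "K" (3x3 intrinsics, pixels), "cam_to_world" (4x4, takes a point from camera to world coordinates); the wrist camera has in their place "T_tool_cam" (4x4, takes a point from camera to tool coordinates, whose origin is the TCP and whose axes are the flange's). Camera axes: x right, y down, z forward; pixel columns grow to the right and rows downward; lengths in m; the calibration is good to about 2 mm. A picture is of the moment at which its call begins: read the wrist's pose just before it. There is no depth.
- order.close_job(): hands the job in, once; it reports no verdict.
The state is a dict: "clock": time; "joint_pos": joint angles; "qvel": joint speeds; "tau": joint torques, N m; "tool_pos": TCP position; "orientation": TCP orientation; "force": force on the tool from outside, world axes, zero at the start; "moment": the same for the moment, N m; "opening": finger opening in m.
Only numpy, scipy, OpenCV 4.12 (cv2) and the standard library are available. Lean on these libraries where they do the work, as an engineer would, in place of code of your own. Each camera call takes 0.05 s, during which the arm holds its last target. There are 200 camera calls.

## Working session

There is one attempt and no reset: what is moved stays moved. The work goes in short steps, Python scripts to look and compute and a tool call to move; the robot and the scene stay as the last step left them, time stands still between calls to the robot, and variables do not carry over. Pictures are saved under pics/ and viewed, about 12 in all and at most 16, crops included, and the job is handed in when it is done.

Besides the shell and the picture viewer there is one more tool, called after "Request:" as name(argument=value, ...) on one line, values as JSON. jog_arm: Moves the arm, as the interface text tells. Its arguments: {"type":"object","properties":{"motion":{"type":"array"}},"required":["motion"]}

```bash
ls; mkdir -p pics; python3 - <<'E'
from plant import ctrl,cams,order
import cv2,numpy as np
print(ctrl.get_obs())
for n in("scene","top"):
    s=cams.snapshot(n); cv2.imwrite(f"pics/{n}0.png",cv2.resize(s["img"][:,:,::-1],(800,600),interpolation=cv2.INTER_CUBIC)); print(n,s["K"].tolist(),np.round(s["cam_to_world"],4).tolist())
E
```

```text
pics
{'clock': 0.0, 'joint_pos': array([ 8.64088375e+01,  2.05892285e+01,  6.34303529e-01, -2.15492563e-02,
       -7.01352051e+01, -1.65070751e+01]), 'qvel': array([-0.01022402, -0.04952017,  0.1127818 , -0.0549743 , -0.03510013,
        0.08437144]), 'tau': array([ 9.57072116e-04, -5.82713234e+01,  2.93070441e+01,  6.99766651e+00,
        7.16846334e-03, -1.57981781e-04]), 'tool_pos': array([0.23178761, 0.63339963, 0.20364715]), 'orientation': array([ 1.79907828e+02, -6.18873161e-03, -2.01055711e+01]), 'force': array([0.512138  , 0.99366447, 0.29079578]), 'moment': array([-0.01416472, -0.01093232, -0.03128595]), 'opening': 0.08783703375341273}
scene [[510.585894754249, 0.0, 284.3587133353527], [0.0, 510.585894754249, 206.72991782961023], [0.0, 0.0, 1.0]] [[0.1207, 0.9433, -0.3093, 0.9688], [0.9927, -0.1127, 0.0436, -0.1494], [0.0063, -0.3123, -0.9499, 1.464], [0.0, 0.0, 0.0, 1.0]]
top [[512.6635562391715, 0.0, 283.80004484250856], [0.0, 512.6635562391715, 215.07168589641424], [0.0, 0.0, 1.0]] [[0.0041, -0.9842, 0.1771, 0.2654], [-0.9999, -0.0021, 0.0112, -0.0977], [-0.0107, -0.1771, -0.9841, 1.613], [0.0, 0.0, 0.0, 1.0]]
```

View pics/scene0.png

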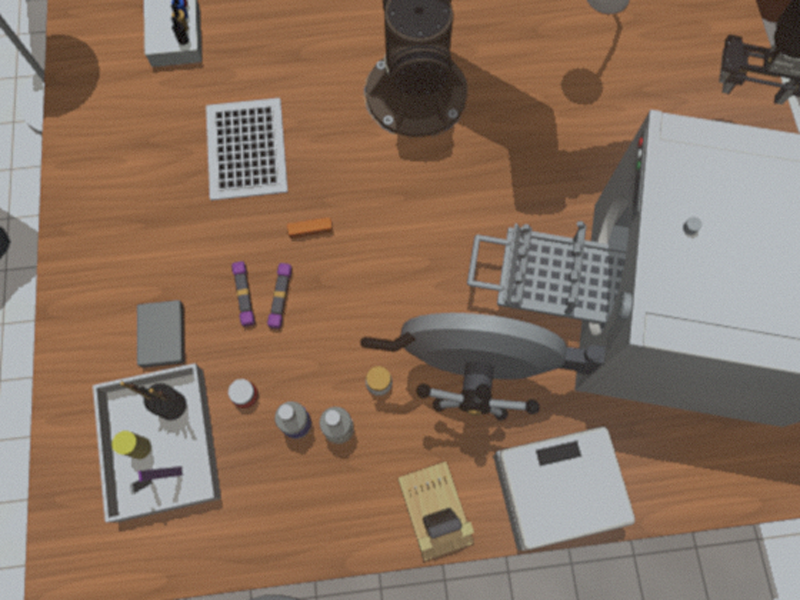

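View pics/top0.png

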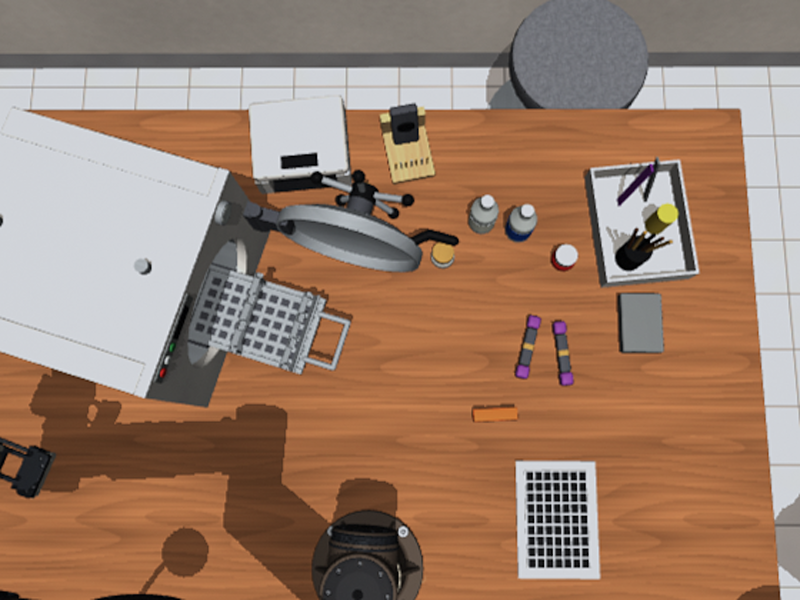

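The scene shows two handpieces: top view (528,347) and (563,353), with the carriage pulled out at about (270,315), the door open and five spokes on its outer side. I need closer crops for measuring.

```bash
cat > h.py <<'E'
import numpy as np,cv2,json
from plant import ctrl,cams,order
from scipy.spatial.transform import Rotation as R
def snap(n,save=None):
    o=ctrl.get_obs(); s=cams.snapshot(n)
    if n=="wrist":
        T=np.eye(4);T[:3,:3]=R.from_euler('xyz',o["orientation"],degrees=True).as_matrix();T[:3,3]=o["tool_pos"]
        s["cam_to_world"]=T@s["T_tool_cam"]
    if save: np.savez(f"pics/{save}.npz",**s)
    return s
def load(f): return dict(np.load(f"pics/{f}.npz"))
def p2w(s,px,z):
    d=s["cam_to_world"][:3,:3]@np.linalg.inv(s["K"])@np.array([px[0],px[1],1.]); c=s["cam_to_world"][:3,3]
    return c+d*(z-c[2])/d[2]
def w2p(s,p):
    q=np.linalg.inv(s["cam_to_world"])@np.append(p,1); q=s["K"]@q[:3]; return q[:2]/q[2]
def crop(s,x0,y0,w,h,k,fn):
    im=cv2.resize(s["img"][y0:y0+h,x0:x0+w,::-1],None,fx=k,fy=k,interpolation=cv2.INTER_CUBIC)
    for x in range((x0//20+1)*20,x0+w,20): cv2.putText(im,str(x),(int((x-x0)*k),10),0,.35,(0,255,255),1);cv2.line(im,(int((x-x0)*k),12),(int((x-x0)*k),18),(0,255,255),1)
    for y in range((y0//20+1)*20,y0+h,20): cv2.putText(im,str(y),(0,int((y-y0)*k)+4),0,.35,(0,255,255),1)
    cv2.imwrite(f"pics/{fn}.png",im)
def purple(s,mn=8):
    hsv=cv2.cvtColor(s["img"],cv2.COLOR_RGB2HSV); m=cv2.inRange(hsv,(130,60,40),(165,255,255))
    n,l,st,c=cv2.connectedComponentsWithStats(m); return [(c[i].round(1).tolist(),int(st[i,4])) for i in range(1,n) if st[i,4]>=mn]
E
python3 - <<'E'
from h import *
t=snap("top","t0");s=snap("scene","s0")
for n,q in(("top",t),("scene",s)):
    for c,a in purple(q): print(n,c,a,p2w(q,c,.024).round(3))
crop(t,90,100,180,190,4,"c1"[:2])
im=cv2.imread("pics/c1.png");im=im[:600] if im.shape[0]>600 else im
crop(t,90,110,200,148,4,"c1"); crop(s,230,140,220,150,3.6,"c2")
E
```

```text
top [445.7, 127.7] 155 [ 0.84  -0.603  0.024]
top [373.2, 225.2] 76 [ 0.52  -0.36   0.024]
top [391.3, 229.0] 74 [ 0.508 -0.416  0.024]
top [365.3, 259.6] 81 [ 0.412 -0.332  0.024]
top [396.0, 264.6] 83 [ 0.397 -0.427  0.024]
scene [166.8, 187.3] 74 [ 0.397 -0.426  0.024]
scene [198.7, 188.5] 78 [ 0.412 -0.332  0.024]
scene [172.5, 222.2] 91 [ 0.508 -0.415  0.024]
scene [191.9, 224.0] 88 [ 0.521 -0.359  0.024]
scene [116.0, 330.4] 16 [ 0.8   -0.585  0.024]
scene [124.4, 330.1] 8 [ 0.802 -0.562  0.024]
scene [100.1, 333.0] 37 [ 0.801 -0.628  0.024]
```

View pics/c1.png

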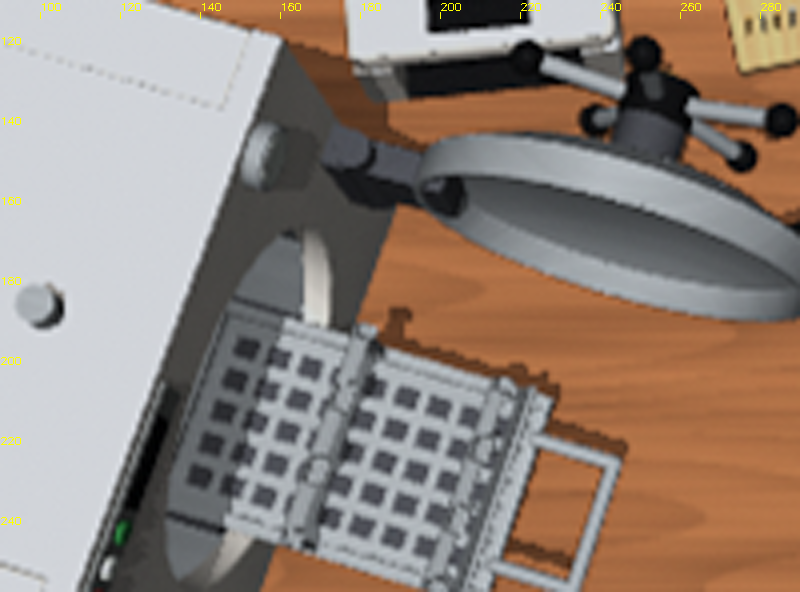

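View pics/c2.png

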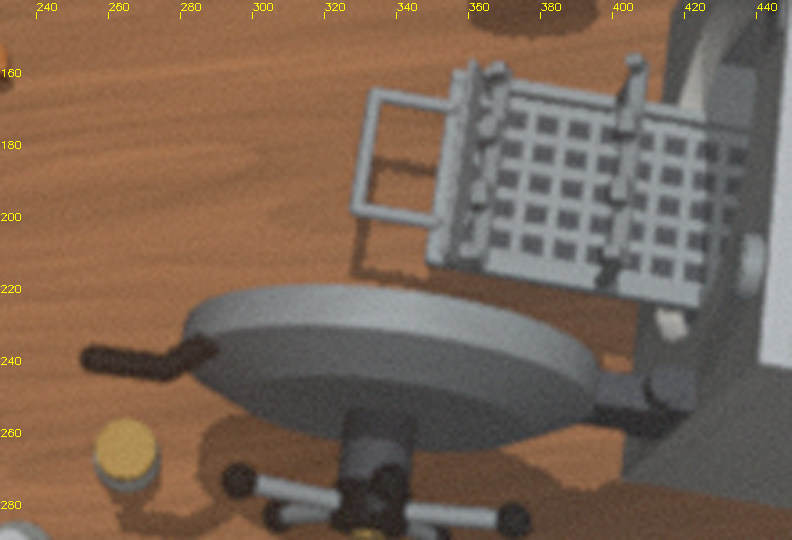

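```bash
python3 - <<'E'
from h import *
t=load("t0");s=load("s0")
a,b=p2w(t,(160.5,120.5),.38),p2w(t,(103.6,278),.38); print("front edge",a,b,np.linalg.norm(a-b))
yaw=np.arctan2(*( (b-a)[[1,0]]));print("edge dir",np.degrees(yaw))
for q,l in((t,[(243,225),(233.7,257)]),(s,[(333.9,166.4),(328.6,197.8)])):
    e=[p2w(q,p,.091) for p in l];print("bar",e,np.linalg.norm(e[0]-e[1]),(e[0]+e[1])/2,np.degrees(np.arctan2(*(e[1]-e[0])[[1,0]])))
c=(a+b)/2;print("mid",c)
crop(t,60,60,210,150,3.8,"x");crop(s,220,90,330,240,2.4,"c3")
E
```

```text
front edge [0.73019855 0.22989444 0.38      ] [0.33291957 0.34825151 0.38      ] 0.4145346540055249
edge dir 163.41019109437642
bar [array([0.50869725, 0.04230066, 0.091     ]), array([0.41220643, 0.06825178, 0.091     ])] 0.09991966645298246 [0.46045184 0.05527622 0.091     ] 164.94655969362077
bar [array([0.41619461, 0.07166735, 0.091     ]), array([0.5100318 , 0.04208199, 0.091     ])] 0.09839060024161539 [0.4631132  0.05687467 0.091     ] -17.499227852613355
mid [0.53155906 0.28907298 0.38      ]
```

View pics/c3.png

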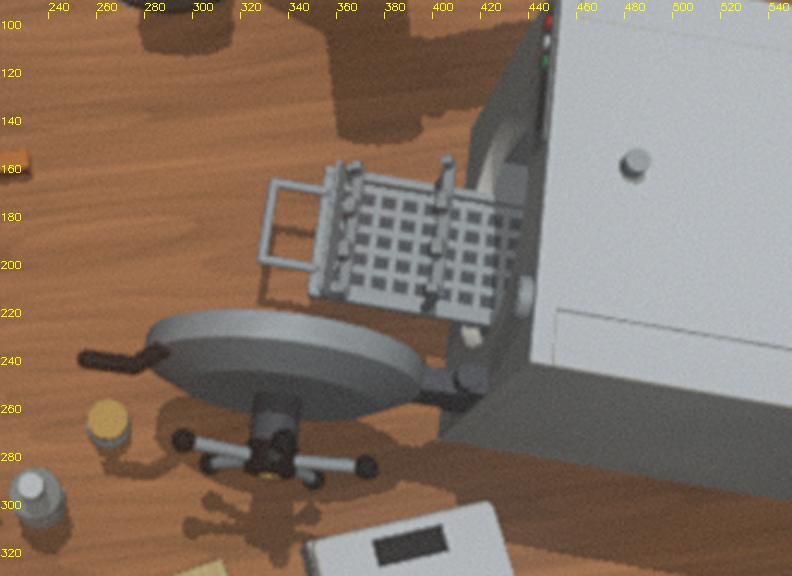

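Front edge, bar and door positions agree across views (bar length 99 mm, sleeve spacing 111.6 mm ✓.). Yaw is about 73.5°, and the carriage is about 0.20 m out. Next I rise over the machine to look at the rack with the wrist camera.

Request:
jog_arm(motion=[{"offset": [0,0,-265],"roll": 0,"hand": 50},{"offset": [0,0,-265],"roll": 0,"hand": 50},{"offset": [0,0,-265],"roll": 0,"hand": 50},{"offset": [0,0,-265],"roll": 0,"hand": 50},{"offset": [0,0,-265],"roll": 0,"hand": 50},{"offset": [0,0,-265],"roll": 0,"hand": 50},{"offset": [0,0,-265],"roll": 0,"hand": 50},{"offset": [0,0,-265],"roll": 0,"hand": 50},{"offset": [390,380,-265],"roll": 0,"hand": 50},{"offset": [390,380,-265],"roll": 0,"hand": 50},{"offset": [390,380,-265],"roll": 0,"hand": 50},{"offset": [390,380,-265],"roll": 0,"hand": 50},{"offset": [390,380,-265],"roll": 0,"hand": 50},{"offset": [390,380,-265],"roll": 0,"hand": 50},{"offset": [390,380,-265],"roll": 0,"hand": 50},{"offset": [390,380,-265],"roll": 0,"hand": 50},{"offset": [390,380,-265],"roll": 0,"hand": 50},{"offset": [390,380,-265],"roll": 0,"hand": 50},{"offset": [390,380,-265],"roll": 0,"hand": 50},{"offset": [390,380,-265],"roll": 0,"hand": 50}])

```text
clock: 1.87
tool_pos: [0.4484, 0.181, 0.4695]
orientation: [-180.0, 0.0, -20.1]
force: [1.2, 0.5, 0.1]
opening: 0.05
```

```bash
python3 - <<'E'
from h import *
w=snap("wrist","w1");print(ctrl.get_obs()["tool_pos"],w["T_tool_cam"].round(3).tolist(),w["K"][0].tolist())
cv2.imwrite("pics/w1.png",cv2.resize(w["img"][:,:,::-1],(784,588),interpolation=cv2.INTER_CUBIC))
E
```

```text
[0.45045302 0.17565618 0.46999997] [[0.001, -0.959, -0.283, 0.076], [1.0, 0.0, 0.001, 0.001], [-0.001, -0.283, 0.959, -0.181], [0.0, 0.0, 0.0, 1.0]] [317.66345177447465, 0.0, 280.6749182873276]
```

View pics/w1.png

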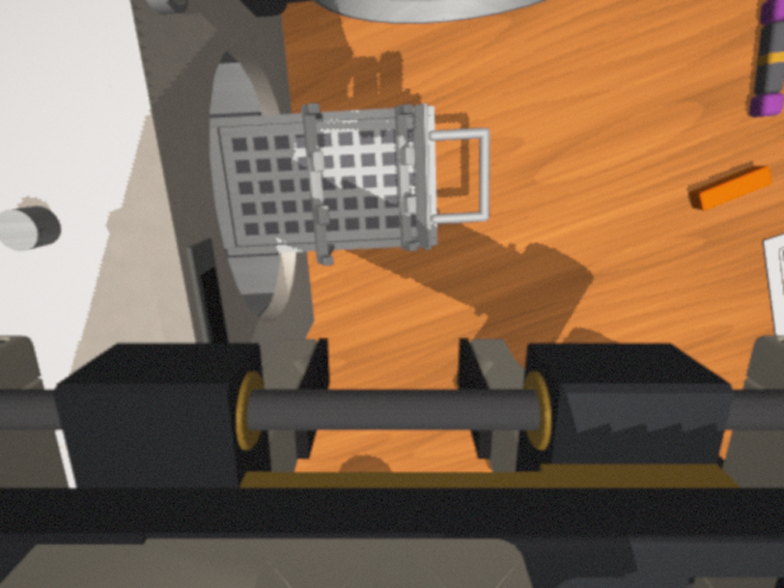

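```bash
python3 - <<'E'
from h import *
w=load("w1");crop(w,150,65,210,135,3.8,"c4")
E
```

```text
(no output)
```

View pics/c4.png

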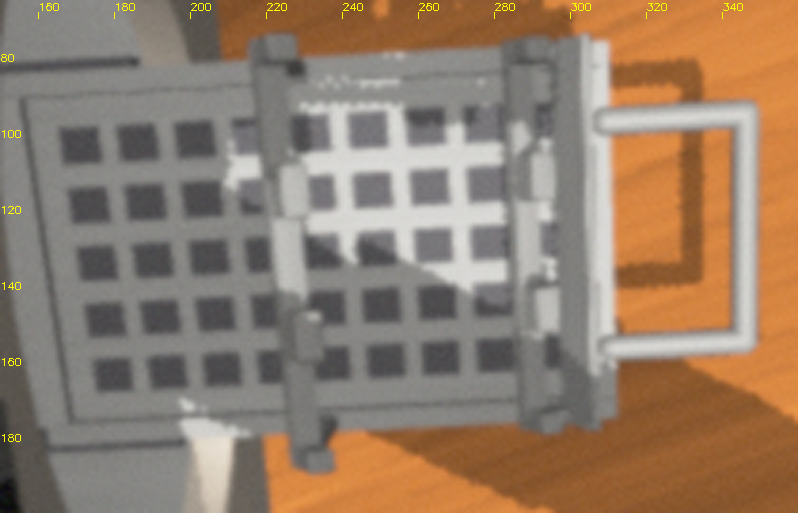

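```bash
cat > fit.py <<'E'
from h import *
from scipy.optimize import least_squares
t=load("t0");s=load("s0");w=load("w1")
def n(px,x0,y0,k): return (x0+px[0]/k,y0+px[1]/k)
W=lambda a:n(a,150,65,3.8); T=lambda a:n(a,90,110,4); S=lambda a:n(a,230,140,3.6)
obs=[(w,W((293,190)),'h-'),(w,W((307,335)),'h+'),(w,W((541,175)),'l-'),(w,W((546,308)),'l+'),
(w,W((745,108)),'b-'),(w,W((745,345)),'b+'),(t,T((344,403)),'h-'),(t,T((320,470)),'h+'),(t,T((612,460)),'b-'),(t,T((575,588)),'b+'),
(s,S((374,95)),'b+'),(s,S((355,208)),'b-'),(s,S((627,132)),'h+'),(s,S((617,198)),'h-')]
def pt(v,k):
    X,Y,ya,L,h,e=v; ex=np.array([np.cos(ya),np.sin(ya),0]);ey=np.array([-ex[1],ex[0],0]); sg=1 if k[1]=='+' else -1
    if k[0]=='b': return np.array([X,Y,.089])+ey*sg*e
    x,z=(.0475,.0297) if k[0]=='h' else (-.0495,-.0263)
    return np.array([X,Y,h+z])+ex*(L+x)+ey*sg*.028
f=lambda v:np.concatenate([w2p(q,pt(v,k))-p for q,p,k in obs])
r=least_squares(f,[.46,.056,np.radians(73.5),.11,.1,.047],loss='soft_l1')
if __name__=="__main__":
    v=r.x;print(v.round(4),np.degrees(v[2]));print(f(v).reshape(-1,2).round(1).tolist())
    ex=np.array([np.cos(v[2]),np.sin(v[2])]);ey=np.array([-ex[1],ex[0]]);b=v[:2]+v[3]*ex
    for l,y in zip("abc",(.056,0,-.056)): print(l,b+ey*y,v[4])
    wr=load("w1");c=np.array([.5316,.2891]);print("sterilizer from bar",[(v[:2]-c)@ex,(v[:2]-c)@ey])
E
python3 fit.py
```

```text
[0.4596 0.0568 1.2765 0.1428 0.1284 0.0512] 73.13692531452926
[[0.3, -0.1], [0.4, -0.6], [-1.2, 0.0], [-1.0, -0.8], [-0.1, -0.0], [-0.2, -1.0], [0.1, -0.8], [-0.3, 0.8], [0.2, 0.1], [-1.1, 0.6], [-0.4, -1.5], [-0.2, -0.2], [-1.0, -2.7], [-0.3, -2.2]]
a [0.44741459 0.20967709] 0.12844614216373457
b [0.50100664 0.1934323 ] 0.12844614216373457
c [0.55459868 0.17718751] 0.12844614216373457
sterilizer from bar [np.float64(-0.24323152651649477), np.float64(0.0015260600599441825)]
```

```bash
cat >> h.py <<'E'
def off(*ts):
    o=ctrl.get_obs();Rm=R.from_euler('xyz',o["orientation"],degrees=True).as_matrix();y0=o["orientation"][2]
    print("clk",round(o["clock"],2),o["tool_pos"].round(4),o["orientation"].round(1),"F",o["force"].round(1),"M",o["moment"].round(3),"op",round(o["opening"],4),"j",o["joint_pos"].round(0))
    for t in ts:
        d=(-(t[3]-y0)+180)%360-180
        print(t,"->",(Rm.T@(np.array(t[:3])-o["tool_pos"])*1000).round(0),"roll",round(np.radians(d),3))
def hps(n="top"):
    q=snap(n);P=[p2w(q,c,.024)[:2] for c,a in purple(q,25)]
    for i in range(len(P)):
        for j in range(i):
            d=P[i]-P[j]
            if abs(np.linalg.norm(d)-.112)<.006: print("HP ctr",((P[i]+P[j])/2).round(4),"ang",np.degrees(np.arctan2(d[1],d[0])).round(1),np.linalg.norm(d).round(4))
E
python3 - <<'E'
from h import *
hps();hps("scene");off((.466,-.346,.13,-14.5),(.466,-.346,.015,-14.5))
s=cams.snapshot("top");cv2.imwrite("pics/t1.png",cv2.resize(s["img"][:,:,::-1],(784,588),interpolation=cv2.INTER_CUBIC))
E
```

```text
HP ctr [ 0.4658 -0.3461] ang 165.8 0.1113
HP ctr [ 0.4526 -0.4211] ang -174.4 0.1117
HP ctr [ 0.4527 -0.4206] ang 5.7 0.1119
HP ctr [ 0.4667 -0.3451] ang -14.0 0.1118
clk 2.02 [0.4491 0.1804 0.4695] [180.    0.  -20.4] F [ 0.   0.9 -0.8] M [ 0.078 -0.011 -0.023] op 0.0498 j [ 45.  -1.   7.   0. -99.  24.]
(0.466, -0.346, 0.13, -14.5) -> [199. 488. 339.] roll -0.103
(0.466, -0.346, 0.015, -14.5) -> [199. 488. 454.] roll -0.103
```

Request:
jog_arm(motion=[{"offset": [199,488,339],"roll": -0.103,"hand": 50},{"offset": [199,488,339],"roll": -0.103,"hand": 50},{"offset": [199,488,339],"roll": -0.103,"hand": 50},{"offset": [199,488,339],"roll": -0.103,"hand": 50},{"offset": [199,488,339],"roll": -0.103,"hand": 50},{"offset": [199,488,339],"roll": -0.103,"hand": 50},{"offset": [199,488,339],"roll": -0.103,"hand": 50},{"offset": [199,488,339],"roll": -0.103,"hand": 50},{"offset": [199,488,339],"roll": -0.103,"hand": 50},{"offset": [199,488,339],"roll": -0.103,"hand": 50},{"offset": [199,488,339],"roll": -0.103,"hand": 50},{"offset": [199,488,339],"roll": -0.103,"hand": 50},{"offset": [199,488,339],"roll": -0.103,"hand": 50},{"offset": [199,488,339],"roll": -0.103,"hand": 50},{"offset": [199,488,339],"roll": -0.103,"hand": 50},{"offset": [199,488,339],"roll": -0.103,"hand": 50},{"offset": [199,488,339],"roll": -0.103,"hand": 50},{"offset": [199,488,339],"roll": -0.103,"hand": 50},{"offset": [199,488,339],"roll": -0.103,"hand": 50},{"offset": [199,488,339],"roll": -0.103,"hand": 50}])

```text
clock: 3.73
tool_pos: [0.4686, -0.3423, 0.1318]
orientation: [180.0, -0.1, -14.1]
force: [0.2, -0.2, 0.5]
opening: 0.0501
```

```bash
python3 - <<'E'
from h import *
P=[]
for i in range(5): hps("top") if i<2 else snap("wrist"); P.append(ctrl.get_obs()["tool_pos"])
print(np.round(P,4)); off((.466,-.346,.015,-14.2))
E
```

```text
[[ 0.4686 -0.3424  0.1319]
 [ 0.4684 -0.3426  0.1318]
 [ 0.4683 -0.3427  0.1316]
 [ 0.4681 -0.3429  0.1315]
 [ 0.468  -0.3431  0.1313]]
clk 3.98 [ 0.468  -0.3431  0.1313] [ 1.80e+02 -1.00e-01 -1.41e+01] F [0.4 0.3 0.3] M [-0.072 -0.033 -0.046] op 0.0505 j [-17.  15. -17.   0. -58.  93.]
(0.466, -0.346, 0.015, -14.2) -> [ -1.   3. 116.] roll 0.001
```

Request:
jog_arm(motion=[{"offset": [0,0,40],"roll": 0,"hand": 50},{"offset": [0,0,80],"roll": 0,"hand": 50},{"offset": [0,0,105],"roll": 0,"hand": 50},{"offset": [0,0,115],"roll": 0,"hand": 50},{"offset": [0,0,115],"roll": 0,"hand": 50},{"offset": [0,0,115],"roll": 0,"hand": 50},{"offset": [0,0,115],"roll": 0,"hand": 0},{"offset": [0,0,115],"roll": 0,"hand": 0},{"offset": [0,0,115],"roll": 0,"hand": 0},{"offset": [0,0,115],"roll": 0,"hand": 0},{"offset": [0,0,115],"roll": 0,"hand": 0},{"offset": [0,0,115],"roll": 0,"hand": 0},{"offset": [0,0,115],"roll": 0,"hand": 0},{"offset": [0,0,105],"roll": 0,"hand": 0},{"offset": [0,0,80],"roll": 0,"hand": 0},{"offset": [0,0,50],"roll": 0,"hand": 0},{"offset": [0,0,20],"roll": 0,"hand": 0},{"offset": [0,0,0],"roll": 0,"hand": 0},{"offset": [0,0,0],"roll": 0,"hand": 0},{"offset": [0,0,0],"roll": 0,"hand": 0}])

```text
clock: 5.65
tool_pos: [0.4684, -0.3438, 0.1327]
orientation: [180.0, -0.2, -14.2]
force: [0.2, -0.2, 0.1]
opening: 0.0003
```

```bash
python3 - <<'E'
from h import *
M=[]
for i in range(12): w=cams.snapshot("wrist"); o=ctrl.get_obs(); M.append(np.r_[R.from_euler('xyz',o["orientation"],degrees=True).as_matrix().T@o["moment"],o["force"]])
print(np.mean(M,0).round(3),np.std(M,0).round(3)); off((.466,-.346,.13,-14.2)); print(purple(w,20))
cv2.imwrite("pics/w2.png",w["img"][:,:,::-1])
E
```

```text
[-0.015  0.009 -0.013  0.098 -0.119 -0.073] [0.025 0.037 0.023 0.453 0.327 0.439]
clk 6.25 [ 0.4675 -0.3435  0.1303] [-180.     0.   -14.2] F [ 0.1 -0.3 -0.6] M [ 0.009 -0.022 -0.006] op 0.0006 j [-17.  15. -17.   0. -58.  93.]
(0.466, -0.346, 0.13, -14.2) -> [-1.  3.  0.] roll 0.0
[([347.7, 134.5], 994), ([283.8, 137.0], 936), ([379.2, 238.6], 455), ([281.7, 247.1], 210)]
```

View pics/w2.png

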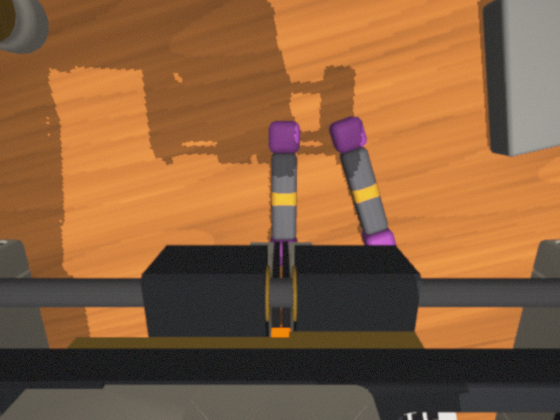

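The gripper closed empty; the handpiece lies forward of the grip (brass band at (284,199)), and the neighbour's band is at (367,193). I measure again.

```bash
python3 - <<'E'
from h import *
w=snap("wrist")
for p in((284,199),(367,193)): print(p2w(w,p,.026).round(4))
for c,a in purple(w,20): print(c,a,p2w(w,c,.028).round(4))
hps("top");hps("scene")
q=snap("scene");print(purple(q,10)); print([p2w(q,c,.024).round(3) for c,a in purple(q,10)])
E
```

```text
[ 0.464  -0.3467  0.026 ]
[ 0.4507 -0.4228  0.026 ]
[347.7, 134.5] 999 [ 0.5077 -0.4149  0.028 ]
[283.8, 137.1] 936 [ 0.5192 -0.3602  0.028 ]
[379.3, 238.6] 457 [ 0.4037 -0.4261  0.028 ]
[281.5, 247.1] 207 [ 0.4182 -0.3327  0.028 ]
[([165.2, 186.7], 19), ([199.2, 191.0], 20), ([172.5, 222.5], 86), ([191.9, 224.2], 87), ([114.1, 331.0], 34), ([98.9, 333.5], 26)]
[array([ 0.395, -0.431,  0.024]), array([ 0.42 , -0.331,  0.024]), array([ 0.509, -0.415,  0.024]), array([ 0.521, -0.359,  0.024]), array([ 0.801, -0.59 ,  0.024]), array([ 0.802, -0.632,  0.024])]
```

Request:
jog_arm(motion=[{"offset": [-2,1,0],"roll": 0,"hand": 45},{"offset": [-2,1,0],"roll": 0,"hand": 45},{"offset": [-2,1,0],"roll": 0,"hand": 45},{"offset": [-2,1,0],"roll": 0,"hand": 45},{"offset": [-2,1,0],"roll": 0,"hand": 45},{"offset": [-2,1,0],"roll": 0,"hand": 45},{"offset": [-2,1,40],"roll": 0,"hand": 45},{"offset": [-2,1,80],"roll": 0,"hand": 45},{"offset": [-2,1,110],"roll": 0,"hand": 45},{"offset": [-2,1,116],"roll": 0,"hand": 45},{"offset": [-2,1,116],"roll": 0,"hand": 45},{"offset": [-2,1,116],"roll": 0,"hand": 45},{"offset": [-2,1,116],"roll": 0,"hand": 45}])

```text
clock: 7.53
tool_pos: [0.467, -0.3448, 0.0167]
orientation: [180.0, -0.2, -14.2]
force: [-0.9, 0.5, -0.0]
opening: 0.0452
```

```bash
python3 - <<'E'
from h import *
off((.464,-.3465,.015,-14.2))
E
```

```text
clk 7.53 [ 0.467  -0.3448  0.0167] [180.   -0.2 -14.2] F [-0.9  0.5 -0. ] M [-0.015  0.014  0.019] op 0.0452 j [-17.  22. -24.   0. -43.  93.]
(0.464, -0.3465, 0.015, -14.2) -> [-3.  2.  2.] roll 0.001
```

Request:
jog_arm(motion=[{"offset": [0,0,0],"roll": 0,"hand": 0},{"offset": [0,0,0],"roll": 0,"hand": 0},{"offset": [0,0,0],"roll": 0,"hand": 0},{"offset": [0,0,0],"roll": 0,"hand": 0},{"offset": [0,0,0],"roll": 0,"hand": 0},{"offset": [0,0,0],"roll": 0,"hand": 0},{"offset": [0,0,0],"roll": 0,"hand": 0},{"offset": [0,0,0],"roll": 0,"hand": 0},{"offset": [0,0,0],"roll": 0,"hand": 0},{"offset": [0,0,0],"roll": 0,"hand": 0}])

```text
clock: 8.37
tool_pos: [0.4653, -0.344, 0.0145]
orientation: [180.0, 0.0, -14.2]
force: [0.4, -0.2, 0.0]
opening: 0.0002
```

```bash
python3 - <<'E'
from h import *
w=snap("wrist","w3");print(purple(w,20));s=snap("scene","s3");t=snap("top","t3")
a=w["img"];b=cv2.resize(s["img"][170:250,120:250],None,fx=4,fy=4,interpolation=cv2.INTER_CUBIC)
im=np.zeros((420+0,800,3),np.uint8);A=cv2.resize(a,(400,300));im[:300,:400]=A;im[:250,400:]=cv2.resize(b,(400,246))[:250] if 0 else cv2.resize(b,(400,250))
cv2.imwrite("pics/w3.png",im[:300,:,::-1]);hps("top");hps("scene")
E
```

```text
[([388.4, 145.7], 2906), ([284.1, 150.0], 2530), ([436.2, 320.7], 1238), ([280.3, 328.9], 274)]
```

View pics/w3.png

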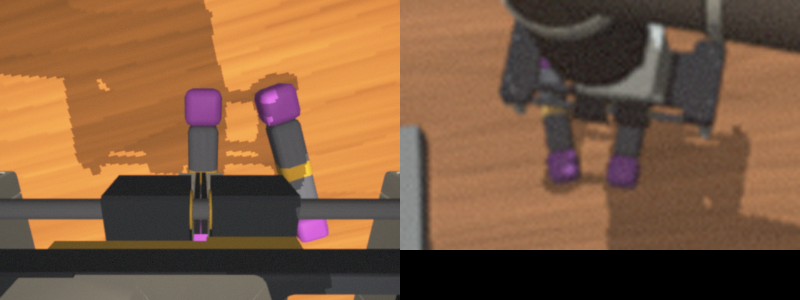

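```bash
python3 - <<'E'
from h import *
w=load("w3");crop(w,220,190,130,150,3.9,"c5");s=load("s3");crop(s,140,165,100,80,3,"x5")
a=cv2.imread("pics/c5.png");print(a.shape)
print(p2w(w,(284.1,150),.028),p2w(w,(388.4,145.7),.028),w2p(w,(.464,-.3467,.026)),w2p(w,(.464,-.3467,.002)))
E
```

```text
(585, 507, 3)
[ 0.51965287 -0.36031876  0.028     ] [ 0.50847495 -0.41371299  0.028     ] [284.46745391 248.84501357] [284.01887977 233.54270957]
```

View pics/c5.png

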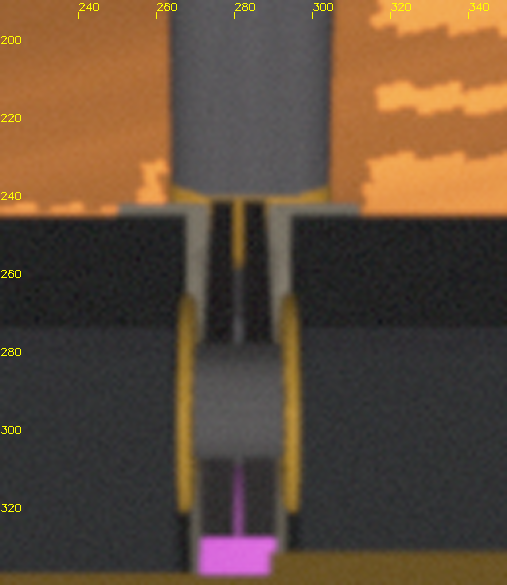

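```bash
python3 - <<'E'
from h import *
w=load("w3");Ti=np.linalg.inv(w["T_tool_cam"])
for z in(-.03,-.02,-.01,0,.011,.02):
    for x in (.0095,0,-.0095):
        q=w["K"]@(Ti@[x,0,z,1])[:3];print(z,x,(q[:2]/q[2]).round(1))
off((.464,-.3467,.015,-14.2))
E
```

```text
-0.03 0.0095 [279.3 245.7]
-0.03 0 [279.3 262.4]
-0.03 -0.0095 [279.4 278.5]
-0.02 0.0095 [279.4 238.3]
-0.02 0 [279.4 254.1]
-0.02 -0.0095 [279.4 269.6]
-0.01 0.0095 [279.4 231.6]
-0.01 0 [279.5 246.8]
-0.01 -0.0095 [279.5 261.5]
0 0.0095 [279.5 225.6]
0 0 [279.5 240.1]
0 -0.0095 [279.5 254.2]
0.011 0.0095 [279.5 219.6]
0.011 0 [279.5 233.5]
0.011 -0.0095 [279.6 247. ]
0.02 0.0095 [279.6 215.2]
0.02 0 [279.6 228.5]
0.02 -0.0095 [279.6 241.5]
clk 8.62 [ 0.4654 -0.344   0.0145] [-180.     0.   -14.2] F [ 0.9  0.5 -0.3] M [-0.004  0.043  0.025] op 0.0005 j [-17.  23. -25.  -0. -43.  93.]
(0.464, -0.3467, 0.015, -14.2) -> [-1.  3. -0.] roll 0.0
```

The pads met above the bar: it is wider than the closed pads and nothing pressed. The rendered pads' lower edge projects to about tool z = −22 mm, not the stated +11 mm. I will test this by lowering in small steps while watching the force.

Request:
jog_arm(motion=[{"offset": [-1,2,-25],"roll": 0,"hand": 45},{"offset": [-1,2,-25],"roll": 0,"hand": 45},{"offset": [-1,2,-25],"roll": 0,"hand": 45},{"offset": [-1,2,-25],"roll": 0,"hand": 45},{"offset": [-1,2,-25],"roll": 0,"hand": 45},{"offset": [-1,2,-25],"roll": 0,"hand": 45},{"offset": [-1,2,-25],"roll": 0,"hand": 45},{"offset": [-1,2,-25],"roll": 0,"hand": 45},{"offset": [-1,2,-10],"roll": 0,"hand": 45},{"offset": [-1,2,0],"roll": 0,"hand": 45},{"offset": [-1,2,3],"roll": 0,"hand": 45},{"offset": [-1,2,4],"roll": 0,"hand": 45},{"offset": [-1,2,5],"roll": 0,"hand": 45},{"offset": [-1,2,5],"roll": 0,"hand": 45},{"offset": [-1,2,5],"roll": 0,"hand": 45}])

```text
clock: 9.87
tool_pos: [0.4642, -0.3458, 0.0099]
orientation: [180.0, -0.0, -14.2]
force: [-0.0, -0.4, -0.3]
opening: 0.0452
```

Request:
jog_arm(motion=[{"offset": [0,0,1],"roll": 0,"hand": 45},{"offset": [0,0,2],"roll": 0,"hand": 45},{"offset": [0,0,2],"roll": 0,"hand": 45}])

```text
clock: 10.12
tool_pos: [0.4639, -0.3457, 0.0076]
orientation: [-180.0, -0.0, -14.2]
force: [-0.5, 0.2, -0.4]
opening: 0.0451
```

Claimed fingertips would already be 3 mm into the desk, yet there is no force, so the stated tool length is off. I keep lowering in small steps.

Request:
jog_arm(motion=[{"offset": [0,0,2],"roll": 0,"hand": 45},{"offset": [0,0,4],"roll": 0,"hand": 45},{"offset": [0,0,6],"roll": 0,"hand": 45},{"offset": [0,0,8],"roll": 0,"hand": 45},{"offset": [0,0,8],"roll": 0,"hand": 45}])

```text
clock: 10.53
tool_pos: [0.4636, -0.3456, -0.001]
orientation: [-180.0, 0.0, -14.2]
force: [0.4, 0.2, 0.2]
opening: 0.0452
```

Request:
jog_arm(motion=[{"offset": [0,0,2],"roll": 0,"hand": 45},{"offset": [0,0,4],"roll": 0,"hand": 45},{"offset": [0,0,5],"roll": 0,"hand": 45},{"offset": [0,0,5],"roll": 0,"hand": 45}])

```text
clock: 10.87
tool_pos: [0.4637, -0.3456, -0.0058]
orientation: [-180.0, 0.0, -14.2]
force: [-0.1, 0.0, -0.6]
opening: 0.045
```

Request:
jog_arm(motion=[{"offset": [0,0,1],"roll": 0,"hand": 45},{"offset": [0,0,3],"roll": 0,"hand": 45},{"offset": [0,0,4],"roll": 0,"hand": 45},{"offset": [0,0,4],"roll": 0,"hand": 45}])

```text
clock: 11.2
tool_pos: [0.4637, -0.3457, -0.0097]
orientation: [-180.0, 0.0, -14.2]
force: [-0.7, -0.7, -0.9]
opening: 0.0448
```

Request:
jog_arm(motion=[{"offset": [0,0,2],"roll": 0,"hand": 45},{"offset": [0,0,3],"roll": 0,"hand": 45},{"offset": [0,0,4],"roll": 0,"hand": 45},{"offset": [0,0,4],"roll": 0,"hand": 45}])

```text
clock: 11.53
tool_pos: [0.4637, -0.3456, -0.0137]
orientation: [-180.0, 0.0, -14.2]
force: [0.3, -0.1, -1.3]
opening: 0.0451
```

Request:
jog_arm(motion=[{"offset": [0,0,1],"roll": 0,"hand": 45},{"offset": [0,0,2],"roll": 0,"hand": 45},{"offset": [0,0,2],"roll": 0,"hand": 0},{"offset": [0,0,2],"roll": 0,"hand": 0},{"offset": [0,0,2],"roll": 0,"hand": 0},{"offset": [0,0,2],"roll": 0,"hand": 0},{"offset": [0,0,2],"roll": 0,"hand": 0},{"offset": [0,0,2],"roll": 0,"hand": 0},{"offset": [0,0,2],"roll": 0,"hand": 0},{"offset": [0,0,2],"roll": 0,"hand": 0}])

```text
clock: 12.37
tool_pos: [0.4639, -0.3457, -0.0154]
orientation: [180.0, -0.0, -14.2]
force: [0.4, 0.1, -0.4]
opening: 0.0237
```

The grip holds at 23.7 mm, so the real fingertips sit about 30 mm behind where the sheet puts them. The bar centre is at TCP + 29 mm. I lift it and feel the tipping.

Request:
jog_arm(motion=[{"offset": [0,0,-15],"roll": 0,"hand": 0},{"offset": [0,0,-35],"roll": 0,"hand": 0},{"offset": [0,0,-60],"roll": 0,"hand": 0},{"offset": [0,0,-90],"roll": 0,"hand": 0},{"offset": [0,0,-120],"roll": 0,"hand": 0},{"offset": [0,0,-150],"roll": 0,"hand": 0},{"offset": [0,0,-170],"roll": 0,"hand": 0},{"offset": [0,0,-170],"roll": 0,"hand": 0},{"offset": [0,0,-170],"roll": 0,"hand": 0}])

```text
clock: 13.12
tool_pos: [0.4642, -0.3456, 0.1553]
orientation: [-180.0, -0.1, -14.2]
force: [0.7, 0.7, -3.3]
opening: 0.0234
```

```bash
cat >> h.py <<'E'
def feel(n=10):
    M=[]
    for i in range(n): w=snap("wrist"); o=ctrl.get_obs(); M.append(np.r_[R.from_euler('xyz',o["orientation"],degrees=True).as_matrix().T@o["moment"],o["force"]])
    print("tool moment",np.mean(M,0)[:3].round(3),"+-",(np.std(M,0)[:3]/n**.5).round(3),"F",np.mean(M,0)[3:].round(2)); return w
E
python3 - <<'E'
from h import *
w=feel();cv2.imwrite("pics/w4.png",w["img"][:,:,::-1]);print(purple(w,20));off((.447,.21,.2,73))
E
```

```text
tool moment [-0.01  -0.089 -0.028] +- [0.007 0.013 0.011] F [ 0.19  0.3  -2.8 ]
[([305.6, 102.5], 862), ([280.5, 155.6], 3630), ([348.8, 206.0], 675)]
clk 13.62 [ 0.4637 -0.3457  0.1541] [-1.80e+02  1.00e-01 -1.42e+01] F [ 0.   0.3 -3.1] M [0.038 0.062 0.037] op 0.0238 j [-17.  14. -16.   0. -60.  93.]
(0.447, 0.21, 0.2, 73) -> [-153. -535.  -46.] roll -1.522
```

View pics/w4.png

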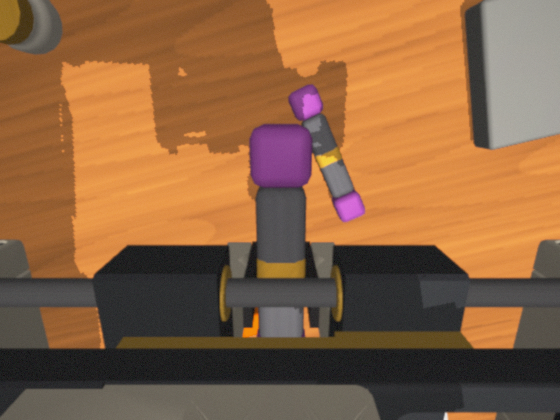

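The moment is My = −0.089 Nm (expected ±0.088 for 0.3 kg at 30 mm), so the heavy end is at tool +x (far end). The picture shows the held bar level, sleeve at (280,156). I carry it to above lane a with tool x pointing outwards (yaw −106.8°).

Request:
jog_arm(motion=[{"offset": [-8,-30,-10],"roll": 0.09,"hand": 0},{"offset": [-17,-60,-20],"roll": 0.18,"hand": 0},{"offset": [-25,-90,-30],"roll": 0.27,"hand": 0},{"offset": [-34,-120,-40],"roll": 0.36,"hand": 0},{"offset": [-42,-150,-50],"roll": 0.45,"hand": 0},{"offset": [-51,-180,-60],"roll": 0.54,"hand": 0},{"offset": [-59,-210,-70],"roll": 0.63,"hand": 0},{"offset": [-68,-240,-80],"roll": 0.72,"hand": 0},{"offset": [-76,-270,-80],"roll": 0.81,"hand": 0},{"offset": [-85,-300,-80],"roll": 0.9,"hand": 0},{"offset": [-93,-330,-80],"roll": 0.99,"hand": 0},{"offset": [-102,-360,-80],"roll": 1.08,"hand": 0},{"offset": [-110,-390,-80],"roll": 1.17,"hand": 0},{"offset": [-119,-420,-80],"roll": 1.26,"hand": 0},{"offset": [-127,-450,-80],"roll": 1.35,"hand": 0},{"offset": [-136,-480,-80],"roll": 1.44,"hand": 0},{"offset": [-144,-510,-80],"roll": 1.53,"hand": 0},{"offset": [-152,-534,-80],"roll": 1.616,"hand": 0},{"offset": [-152,-534,-80],"roll": 1.616,"hand": 0},{"offset": [-152,-534,-80],"roll": 1.616,"hand": 0}])

```text
clock: 15.28
tool_pos: [0.4472, 0.2104, 0.2342]
orientation: [180.0, -0.0, -106.6]
force: [-0.2, -0.6, -2.3]
opening: 0.024
```

```bash
python3 - <<'E'
from h import *
w=feel(4);np.savez("pics/w5.npz",**w);off((.4474,.2097,.145,-106.8),(.4474,.2097,.105,-106.8));hps("top")
crop(w,150,0,330,240,2.4,"w5")
E
```

```text
tool moment [ 0.049 -0.064  0.   ] +- [0.01  0.024 0.008] F [ 0.6  -0.19 -2.26]
clk 15.48 [0.4475 0.2085 0.2346] [-180.    -0.  -106.8] F [ 0.4 -0.9 -2.1] M [ 0.08  -0.05   0.018] op 0.0236 j [ 48.   2. -19.   0. -69. -65.]
(0.4474, 0.2097, 0.145, -106.8) -> [-1.  0. 90.] roll 0.0
(0.4474, 0.2097, 0.105, -106.8) -> [ -1.   0. 130.] roll 0.0
HP ctr [ 0.4853 -0.3993] ang -169.2 0.1117
```

View pics/w5.png

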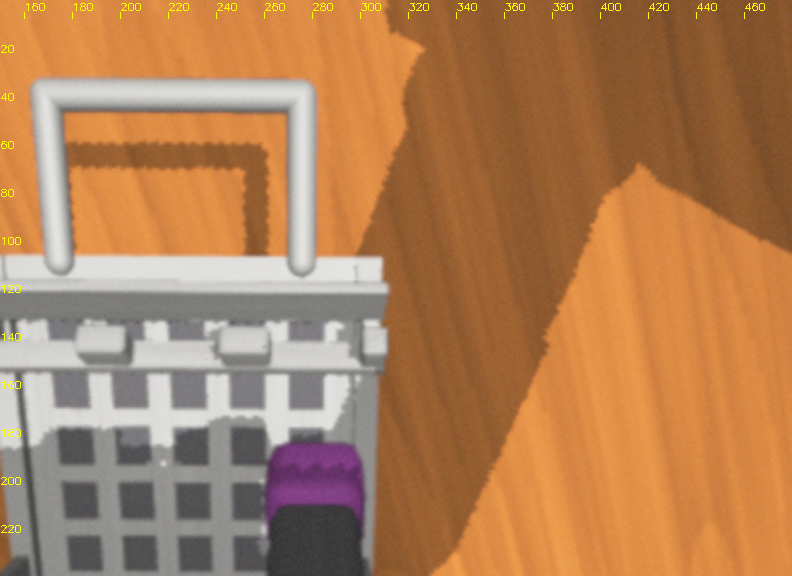

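The notch of lane a spans pixels 262–301 (mid 281.7), and the sleeve spans 260–301 (mid 280.8), so the piece is lined up sideways. The other piece was knocked to (0.485,−0.399). I check the fit of the low bar before lowering.

```bash
python3 - <<'E'
from h import *
import fit
w=load("w5");v=fit.r.x
for k in('l-','l+','b-','b+'): print(k,w2p(w,fit.pt(v,k)).round(1))
# refit w/ this image: teeth (193.8,143.5)=l-, (251.7,143.5)=l+; bar ends
fit.obs+= [(w,(193.8,143),'l-'),(w,(251.7,143),'l+'),(w,(163.5+6,40),'b-'),(w,(278,40),'b+')]
r=fit.least_squares(fit.f,v,loss='soft_l1');v=r.x;print(v.round(4),np.degrees(v[2]));print(fit.f(v).reshape(-1,2).round(1).tolist())
ex=np.array([np.cos(v[2]),np.sin(v[2])]);ey=np.array([-ex[1],ex[0]]);b=v[:2]+v[3]*ex
for l,y in zip("abc",(.056,0,-.056)): print(l,b+ey*y,v[4])
E
```

```text
l- [194.5 141.5]
l+ [252.1 141.7]
b- [165.8  38.3]
b+ [275.9  38.5]
[0.4589 0.058  1.2697 0.1422 0.1315 0.0512] 72.74706353891375
[[-0.1, -0.3], [-0.3, -0.5], [-1.3, 0.3], [-1.3, -0.4], [-0.4, 0.7], [-1.0, -0.4], [-0.1, -1.1], [-0.7, 0.4], [-0.1, 0.4], [-1.6, 0.8], [0.1, -1.7], [0.1, -0.5], [-0.6, -3.0], [-0.0, -2.5], [0.3, -1.0], [0.5, -0.5], [-2.6, -1.0], [-1.0, 0.1]]
a [0.44758539 0.21039637] 0.13147449458941135
b [0.50106565 0.1937873 ] 0.13147449458941135
c [0.55454592 0.17717823] 0.13147449458941135
```

Request:
jog_arm(motion=[{"offset": [0,0,30],"roll": 0,"hand": 0},{"offset": [0,0,60],"roll": 0,"hand": 0},{"offset": [0,0,85],"roll": 0,"hand": 0},{"offset": [0,0,95],"roll": 0,"hand": 0},{"offset": [0,0,100],"roll": 0,"hand": 0},{"offset": [0,0,103],"roll": 0,"hand": 0},{"offset": [0,0,106],"roll": 0,"hand": 0},{"offset": [0,0,108],"roll": 0,"hand": 0},{"offset": [0,0,110],"roll": 0,"hand": 0},{"offset": [0,0,112],"roll": 0,"hand": 0},{"offset": [0,0,114],"roll": 0,"hand": 0},{"offset": [0,0,116],"roll": 0,"hand": 0}])

```text
clock: 16.53
tool_pos: [0.4523, 0.2141, 0.1253]
orientation: [-179.5, 0.7, -106.6]
force: [-9.8, 6.4, 41.2]
opening: 0.0242
```

```bash
python3 - <<'E'
from h import *
w=feel(3);off((.4476,.2104,.102,-107));print(purple(w,100))
E
```

```text
tool moment [-4.09  -1.247  0.055] +- [0.073 0.03  0.01 ] F [-8.73  5.6  34.17]
clk 16.68 [0.4522 0.2142 0.1253] [-179.5    0.7 -106.6] F [-8.5  5.1 34. ] M [2.301 3.44  0.028] op 0.0239 j [ 48.   8. -28.   0. -54. -65.]
(0.4476, 0.2104, 0.102, -107) -> [ 5.  3. 23.] roll 0.007
[([284.4, 193.8], 1190), ([275.2, 334.8], 168)]
```

The upward force is 34 N off to tool +y, more than the bar alone explains, so I stop. I take a picture of the contact from both fixed cameras, then back off.

```bash
python3 - <<'E'
from h import *
s=snap("scene","s6");t=snap("top","t6")
a=cv2.resize(s["img"][80:300,290:500],(400,420),interpolation=cv2.INTER_CUBIC);b=cv2.resize(t["img"][110:320,80:280],(400,420),interpolation=cv2.INTER_CUBIC)
cv2.imwrite("pics/v6.png",np.hstack([a,b])[:,:,::-1])
E
```

Request:
jog_arm(motion=[{"offset": [0,0,-6],"roll": 0,"hand": 0},{"offset": [0,0,-12],"roll": 0,"hand": 0},{"offset": [0,0,-15],"roll": 0,"hand": 0},{"offset": [0,0,-15],"roll": 0,"hand": 0}])

```text
clock: 17.12
tool_pos: [0.4478, 0.2094, 0.1343]
orientation: [-180.0, 0.1, -106.8]
force: [-0.2, -0.6, -2.6]
opening: 0.0238
```

View pics/v6.png

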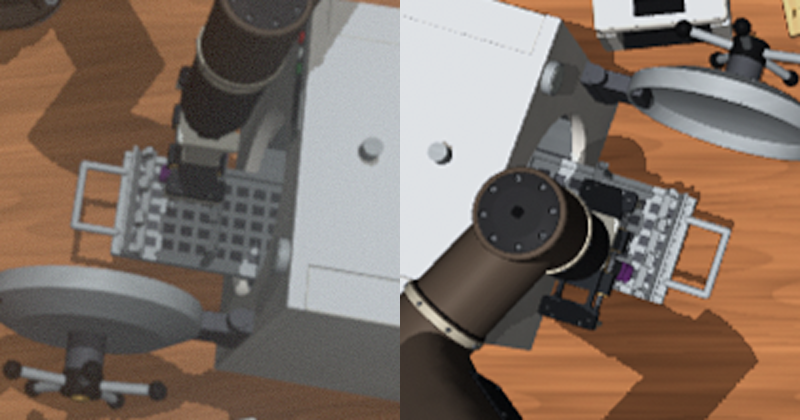

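The top crop shows the arm's sideways wrist link (520,212) over the steriliser's front edge: that link touched the housing, which sets a floor of about TCP z 0.128 at this lane. The inner sleeve is now just above its notch (TCP 0.134), so I open the jaws slightly. The bar stays captive between the fingers while its heavy outer end swings down into the low notch.

Request:
jog_arm(motion=[{"offset": [0,0,1],"roll": 0,"hand": 28},{"offset": [0,0,1],"roll": 0,"hand": 30},{"offset": [0,0,1],"roll": 0,"hand": 30},{"offset": [0,0,1],"roll": 0,"hand": 30},{"offset": [0,0,1],"roll": 0,"hand": 30},{"offset": [0,0,1],"roll": 0,"hand": 30}])

```text
clock: 17.62
tool_pos: [0.4475, 0.2092, 0.1324]
orientation: [180.0, -0.0, -106.8]
force: [-1.0, 0.1, -0.2]
opening: 0.0303
```

```bash
python3 - <<'E'
from h import *
w=feel(3);np.savez("pics/w7.npz",**w);off((.4476,.2104,.15,-107));print(purple(w,60))
# predicted outer sleeve centre if lying in lane a
ex=np.array([np.cos(np.radians(73)),np.sin(np.radians(73)),0]);c=np.array([.4476,.2104,.131])
for d in(-.056,.056): p=c+ex*d*.866+[0,0,d*.5+.0]; print(d,p.round(3),w2p(w,p).round(1), "topface",w2p(w,p+.014*np.array([-.5*ex[0],-.5*ex[1],.866])).round(1))
E
```

```text
tool moment [ 0.039 -0.099  0.007] +- [0.013 0.005 0.018] F [ 0.45 -0.08 -0.13]
clk 17.77 [0.4475 0.2093 0.1325] [ 180.    -0.  -106.8] F [0.5 0.1 0.5] M [ 0.063 -0.091 -0.016] op 0.03 j [ 48.   7. -28.   0. -55. -65.]
(0.4476, 0.2104, 0.15, -107) -> [ -1.   0. -17.] roll 0.004
[([279.6, 205.0], 1372)]
-0.056 [0.433 0.164 0.103] [280.9 158. ] topface [280.9 149.6]
0.056 [0.462 0.257 0.159] [280.1 338.8] topface [280.1 343.4]
```

```bash
python3 - <<'E'
from h import *
for f in("w5","w7"):
    w=load(f);hsv=cv2.cvtColor(w["img"],cv2.COLOR_RGB2HSV);m=cv2.inRange(hsv,(130,60,40),(165,255,255))
    n,l,st,c=cv2.connectedComponentsWithStats(m);print(f,st[st[:,4]>30][1:].tolist())
w=load("w7");hsv=cv2.cvtColor(w["img"],cv2.COLOR_RGB2HSV)
y=cv2.inRange(hsv,(18,110,90),(32,255,255));n,l,st,c=cv2.connectedComponentsWithStats(y);print([s for s in st.tolist() if s[4]>25][1:])
crop(w,170,60,200,200,3,"w7")
E
```

```text
w5 [[260, 184, 42, 37, 1075], [252, 328, 59, 9, 479]]
w7 [[260, 186, 40, 42, 1372]]
[[207, 267, 14, 54, 359], [260, 269, 41, 9, 320], [346, 268, 9, 53, 290], [131, 332, 354, 16, 3791]]
```

View pics/w7.png

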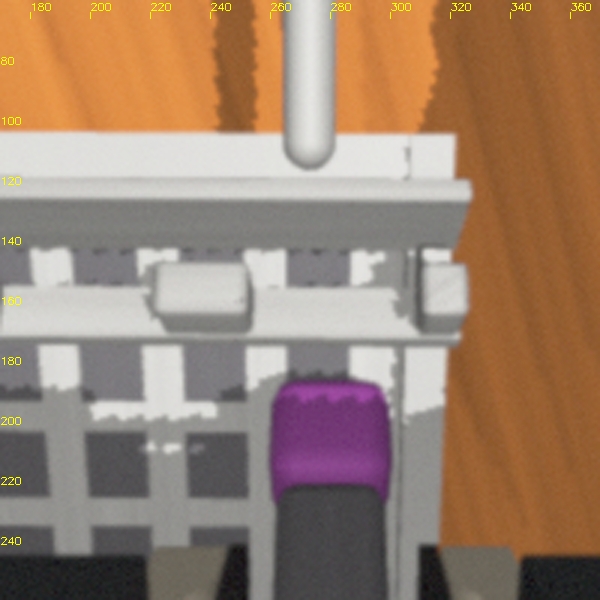

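The bar now hangs steeply (outer sleeve only 40 px wide, so deep). It tipped in the jaws during the carry, and its low end stands on the tray inside the low cross bar. I re-grip, lift it and measure the tilt from the sleeve.

Request:
jog_arm(motion=[{"offset": [0,0,0],"roll": 0,"hand": 0},{"offset": [0,0,0],"roll": 0,"hand": 0},{"offset": [0,0,0],"roll": 0,"hand": 0},{"offset": [0,0,0],"roll": 0,"hand": 0},{"offset": [0,0,0],"roll": 0,"hand": 0},{"offset": [0,0,0],"roll": 0,"hand": 0},{"offset": [0,0,-10],"roll": 0,"hand": 0},{"offset": [0,0,-20],"roll": 0,"hand": 0},{"offset": [0,0,-35],"roll": 0,"hand": 0},{"offset": [0,0,-50],"roll": 0,"hand": 0},{"offset": [0,0,-65],"roll": 0,"hand": 0},{"offset": [0,0,-80],"roll": 0,"hand": 0},{"offset": [0,0,-80],"roll": 0,"hand": 0},{"offset": [0,0,-80],"roll": 0,"hand": 0}])

```text
clock: 18.93
tool_pos: [0.4481, 0.2098, 0.2143]
orientation: [-179.9, 0.2, -106.8]
force: [0.6, -0.7, -1.0]
opening: 0.0002
```

```bash
cat >> h.py <<'E'
def bb(w,lo=(130,60,40),hi=(165,255,255),mn=60):
    m=cv2.inRange(cv2.cvtColor(w["img"],cv2.COLOR_RGB2HSV),lo,hi);n,l,st,c=cv2.connectedComponentsWithStats(m);print("bbox",[s for s in st[1:].tolist() if s[4]>mn])
E
python3 - <<'E'
from h import *
w=feel(3);np.savez("pics/w8.npz",**w);off((.4476,.2104,.21,-107));bb(w)
# model: outer sleeve centre projected as function of grip offset/tilt (tool frame)
Ti=np.linalg.inv(w["T_tool_cam"])
def box(s,th,zc):
    P=[]
    for a in(.042+s,.07+s):
        for y in(-.014,.014):
            for n in(-.014,.014):
                P.append([a*np.cos(th)+n*np.sin(th)*1, y, zc+a*np.sin(th)-n*np.cos(th),1])
    q=(w["K"]@(Ti@np.array(P).T)[:3]);q=q[:2]/q[2];return q.min(1).round(0),q.max(1).round(0)
for th in(0,30,45,60,70,80): print(th,[box(0,np.radians(th),z) for z in(-.029,-.022)])
E
```

```text
tool moment [ 0.013 -0.124 -0.011] +- [0.026 0.015 0.018] F [ 0.14  0.47 -0.44]
clk 19.08 [0.4472 0.2091 0.2123] [ 180.    -0.  -106.8] F [ 0.2 -0.1 -0.1] M [ 0.114 -0.09   0.035] op 0.0004 j [ 48.   3. -21.  -0. -66. -65.]
(0.4476, 0.2104, 0.21, -107) -> [-1.  0.  2.] roll 0.004
bbox [[265, 167, 30, 30, 727]]
0 [(array([247., 126.]), array([313., 193.])), (array([249., 125.]), array([311., 189.]))]
30 [(array([253., 130.]), array([307., 194.])), (array([254., 129.]), array([306., 191.]))]
45 [(array([255., 142.]), array([305., 206.])), (array([256., 141.]), array([304., 203.]))]
60 [(array([256., 159.]), array([304., 220.])), (array([257., 158.]), array([303., 217.]))]
70 [(array([257., 173.]), array([303., 231.])), (array([258., 171.]), array([302., 227.]))]
80 [(array([258., 187.]), array([302., 242.])), (array([259., 184.]), array([302., 238.]))]
```

Request:
jog_arm(motion=[{"offset": [0,0,-40],"roll": 0,"hand": 30},{"offset": [10,0,-80],"roll": 0,"hand": 30},{"offset": [50,0,-110],"roll": 0,"hand": 30},{"offset": [90,0,-110],"roll": 0,"hand": 30},{"offset": [130,0,-110],"roll": 0,"hand": 30},{"offset": [170,0,-110],"roll": 0,"hand": 30},{"offset": [210,0,-110],"roll": 0,"hand": 30},{"offset": [250,0,-110],"roll": 0,"hand": 30},{"offset": [250,0,-110],"roll": 0,"hand": 30},{"offset": [250,0,-110],"roll": 0,"hand": 30}])

```text
clock: 19.92
tool_pos: [0.3745, -0.0319, 0.3225]
orientation: [-180.0, 0.0, -107.0]
force: [-0.6, -0.1, -0.0]
opening: 0.0296
```

```bash
python3 - <<'E'
from h import *
t=snap("top","t9");s=snap("scene","s9");w8=load("w8");off((.4476,.2104,.21,-107))
a=cv2.resize(s["img"][140:235,310:440],(400,292),interpolation=cv2.INTER_CUBIC);b=cv2.resize(t["img"][175:285,110:255],(400,303),interpolation=cv2.INTER_CUBIC)
c=cv2.resize(w8["img"][60:260,160:420],(390,300),interpolation=cv2.INTER_CUBIC)
im=np.zeros((600,800,3),np.uint8);im[:292,:400]=a;im[:303,400:]=b;im[300:,:390]=c;cv2.imwrite("pics/v9.png",im[:,:,::-1])
for q in(s,t): bb(q,mn=10)
E
```

```text
clk 20.02 [ 0.3753 -0.0301  0.3223] [ 180.    -0.  -106.8] F [-0.   0.1 -0.4] M [ 0.153 -0.07   0.035] op 0.03 j [ 26. -13. -21.  -0. -82. -43.]
(0.4476, 0.2104, 0.21, -107) -> [-251.    0.  112.] roll 0.003
bbox [[405, 156, 13, 11, 123], [374, 165, 11, 11, 71], [169, 193, 10, 10, 75], [178, 227, 10, 11, 87], [107, 329, 9, 5, 17], [97, 330, 10, 7, 41]]
bbox [[433, 115, 25, 29, 165], [378, 214, 10, 10, 77], [154, 229, 14, 11, 116], [188, 241, 6, 5, 18], [385, 249, 11, 10, 81]]
```

View pics/v9.png

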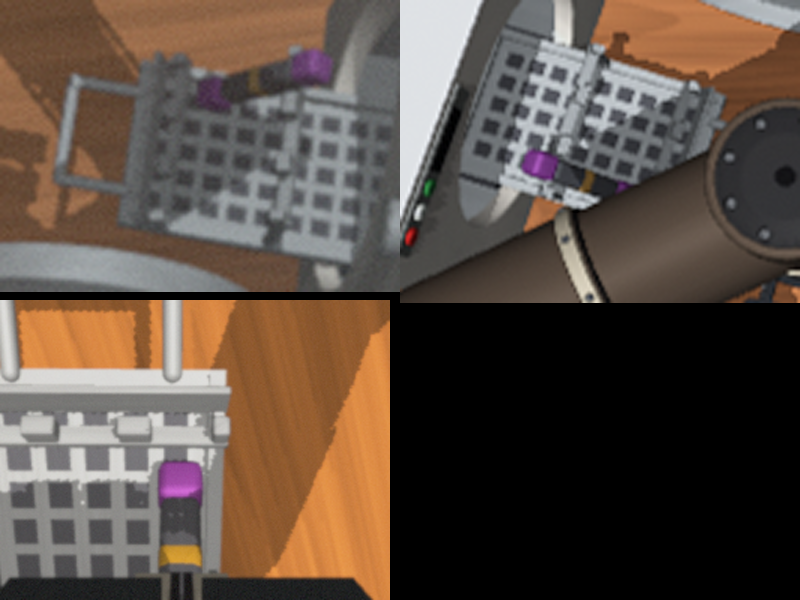

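The picture shows the piece lying along lane a, with its upper part in the high notch and its low end on the tray, about 35 mm short of the low cross bar. I triangulate both sleeves so I can grip it as it lies.

```bash
python3 - <<'E'
from h import *
import fit
t=load("t9");s=load("s9");w=load("w8")
def ray(q,p):
    d=q["cam_to_world"][:3,:3]@np.linalg.inv(q["K"])@[p[0],p[1],1];return q["cam_to_world"][:3,3],d/np.linalg.norm(d)
def tri(*l):
    A=np.zeros((3,3));b=np.zeros(3)
    for q,p in l:
        c,d=ray(q,p);M=np.eye(3)-np.outer(d,d);A+=M;b+=M@c
    x=np.linalg.solve(A,b);return x,[np.linalg.norm(np.cross(x-ray(q,p)[0],ray(q,p)[1])).round(4) for q,p in l]
v=fit.r.x;th=np.radians(73);ex=np.array([np.cos(th),np.sin(th),0]);ey=np.array([-ex[1],ex[0],0]);la=np.array([.4476,.2104,.13])
up=tri((s,(411.5,161.5)),(t,(161,234.5)));lo=tri((s,(379.5,170.5)),(w,(280,182)));bd=tri((s,(310+254*130/400,140+80*95/292)),(t,(110+188*145/400,175+182*110/303)),(w,(160+180*260/390,60+256*200/300)))
for n,(x,e) in(("up",up),("lo",lo),("band",bd)): d=x-la;print(n,x.round(4),e,"own rel lane_a:",(d@ex).round(4),(d@ey).round(4),d[2].round(4))
print(np.linalg.norm(up[0]-lo[0]))
E
```

```text
up [0.4659 0.2656 0.1881] [np.float64(0.0018), np.float64(0.0018)] own rel lane_a: 0.0581 -0.0014 0.0581
lo [0.4447 0.1999 0.0914] [np.float64(0.0012), np.float64(0.0012)] own rel lane_a: -0.0109 -0.0003 -0.0386
band [0.4537 0.2272 0.14  ] [np.float64(0.0006), np.float64(0.0021), np.float64(0.0018)] own rel lane_a: 0.0179 -0.0009 0.01
0.11881742558556466
```

Sleeves at (58,58) and (−11,−39) mm relative to lane a give a tilt of about 54°, leaning on the high bar. I will grip the upper part of the barrel as it leans (own x +26 mm, TCP z about 0.117), checking force on the way down to see whether the arm touches the housing.

Request:
jog_arm(motion=[{"offset": [-40,0,0],"roll": 0,"hand": 38},{"offset": [-80,0,0],"roll": 0,"hand": 38},{"offset": [-120,0,0],"roll": 0,"hand": 38},{"offset": [-160,0,0],"roll": 0,"hand": 38},{"offset": [-200,0,0],"roll": 0,"hand": 38},{"offset": [-240,0,0],"roll": 0,"hand": 38},{"offset": [-277,0,0],"roll": 0,"hand": 38},{"offset": [-277,0,40],"roll": 0,"hand": 38},{"offset": [-277,0,80],"roll": 0,"hand": 38},{"offset": [-277,0,120],"roll": 0,"hand": 38},{"offset": [-277,0,155],"roll": 0,"hand": 38},{"offset": [-277,0,180],"roll": 0,"hand": 38},{"offset": [-277,0,190],"roll": 0,"hand": 38},{"offset": [-277,0,190],"roll": 0,"hand": 38},{"offset": [-277,0,190],"roll": 0,"hand": 38}])

```text
clock: 21.27
tool_pos: [0.4556, 0.2362, 0.1329]
orientation: [-180.0, -0.0, -106.7]
force: [0.5, -0.2, 0.6]
opening: 0.038
```

Request:
jog_arm(motion=[{"offset": [0,0,2],"roll": 0,"hand": 38},{"offset": [0,0,4],"roll": 0,"hand": 38},{"offset": [0,0,6],"roll": 0,"hand": 38},{"offset": [0,0,8],"roll": 0,"hand": 38},{"offset": [0,0,8],"roll": 0,"hand": 38}])

```text
clock: 21.68
tool_pos: [0.4553, 0.235, 0.1247]
orientation: [-180.0, 0.0, -106.8]
force: [0.0, 0.4, -1.1]
opening: 0.0382
```

Request:
jog_arm(motion=[{"offset": [0,0,3],"roll": 0,"hand": 38},{"offset": [0,0,6],"roll": 0,"hand": 38},{"offset": [0,0,7],"roll": 0,"hand": 38},{"offset": [0,0,7],"roll": 0,"hand": 38}])

```text
clock: 22.02
tool_pos: [0.4551, 0.2349, 0.1171]
orientation: [180.0, -0.0, -106.8]
force: [0.5, -0.1, 0.4]
opening: 0.0383
```

Request:
jog_arm(motion=[{"offset": [0,0,0],"roll": 0,"hand": 0},{"offset": [0,0,0],"roll": 0,"hand": 0},{"offset": [0,0,0],"roll": 0,"hand": 0},{"offset": [0,0,0],"roll": 0,"hand": 0},{"offset": [0,0,0],"roll": 0,"hand": 0},{"offset": [0,0,0],"roll": 0,"hand": 0},{"offset": [0,0,0],"roll": 0,"hand": 0}])

```text
clock: 22.6
tool_pos: [0.4554, 0.2351, 0.1176]
orientation: [-180.0, 0.0, -106.8]
force: [0.1, -0.1, 0.2]
opening: 0.0239
```

Firm grip (23.9 mm) and no arm contact at 0.117, so the arm is clear there. I lift 60 mm and measure the tilt by fitting.

Request:
jog_arm(motion=[{"offset": [0,0,-10],"roll": 0,"hand": 0},{"offset": [0,0,-20],"roll": 0,"hand": 0},{"offset": [0,0,-30],"roll": 0,"hand": 0},{"offset": [0,0,-40],"roll": 0,"hand": 0},{"offset": [0,0,-50],"roll": 0,"hand": 0},{"offset": [0,0,-60],"roll": 0,"hand": 0},{"offset": [0,0,-60],"roll": 0,"hand": 0},{"offset": [0,0,-60],"roll": 0,"hand": 0}])

```text
clock: 23.27
tool_pos: [0.4555, 0.2354, 0.1783]
orientation: [-180.0, 0.1, -106.8]
force: [-0.3, -0.5, -3.4]
opening: 0.024
```

```bash
python3 - <<'E'
from h import *
w=feel(3);np.savez("pics/w10.npz",**w);off((.4476,.2104,.21,-107));bb(w)
s=snap("scene","s10");t=snap("top");bb(s,mn=8);bb(t,mn=8)
bb(w,(18,110,90),(32,255,255),25)
crop(w,170,60,220,150,3.6,"w10")
E
```

```text
tool moment [ 0.022 -0.134  0.001] +- [0.007 0.019 0.002] F [-0.65  0.22 -2.72]
clk 23.42 [0.4549 0.2348 0.1769] [ 1.800e+02 -1.000e-01 -1.068e+02] F [-0.7  0.2 -3.1] M [ 0.151 -0.053 -0.001] op 0.0233 j [ 49.   6. -22.  -0. -62. -66.]
(0.4476, 0.2104, 0.21, -107) -> [ 25.  -0. -33.] roll 0.003
bbox [[258, 151, 46, 44, 1588], [261, 335, 40, 2, 77]]
bbox [[377, 156, 12, 11, 90], [169, 193, 10, 10, 76], [178, 226, 10, 12, 87], [97, 329, 17, 8, 58], [115, 329, 6, 4, 13]]
bbox [[432, 115, 26, 29, 165], [378, 214, 10, 10, 77], [180, 238, 13, 11, 82], [385, 249, 11, 10, 81]]
bbox [[258, 236, 46, 24, 942], [219, 267, 12, 54, 341], [335, 267, 8, 54, 282], [119, 332, 352, 16, 3814]]
```

```bash
cat >> h.py <<'E'
def sleeve_fit(w,lowrow0,width,bandrows):
    from scipy.optimize import least_squares
    Ti=np.linalg.inv(w["T_tool_cam"])
    def pr(P): q=w["K"]@(Ti@np.c_[P,np.ones(len(P))].T)[:3]; return (q[:2]/q[2]).T
    def bx(a0,a1,h,th,c,z):
        u=np.array([np.cos(th),0,np.sin(th)]);n=np.array([np.sin(th),0,-np.cos(th)])
        return pr(np.array([[c,0,z]+u*a+[0,y,0]+n*m for a in(a0,a1) for y in(-h,h) for m in(-h,h)]))
    def f(v):
        th,c,z=v[0],0,v[2]; s=v[1]
        A=bx(s+.042,s+.070,.014,th,c,z);B=bx(s-.006,s+.006,.0122,th,c,z)
        return [A[:,1].min()-lowrow0,np.ptp(A[:,0])-width,(B[:,1].min()-bandrows[0])]
    for t0 in(.4,.9,1.2):
        r=least_squares(f,[t0,0,-.025]);print("tilt",np.degrees(r.x[0]).round(1),"s",r.x[1].round(4),"z",r.x[2].round(4),"cost",r.cost.round(3))
E
python3 - <<'E'
from h import *
w=load("w10");sleeve_fit(w,151,46,(236,260))
s=load("s10")
def ray(q,p):
    d=q["cam_to_world"][:3,:3]@np.linalg.inv(q["K"])@[p[0],p[1],1];return q["cam_to_world"][:3,3],d/np.linalg.norm(d)
A=np.zeros((3,3));b=np.zeros(3)
t=load("t9")
for q,p in((s,(383,161.5)),(t,(186.5,243.5)),(w,(281,173))):
    c,d=ray(q,p);M=np.eye(3)-np.outer(d,d);A+=M;b+=M@c
x=np.linalg.solve(A,b);la=np.array([.4476,.2104,.13]);ex=np.array([np.cos(np.radians(73)),np.sin(np.radians(73)),0]);d=x-la
print(x.round(4),"own",(d@ex).round(4),d[2].round(4))
E
```

```text
tilt -3.5 s -0.0201 z 0.0288 cost 0.0
tilt 52.9 s -0.0025 z -0.0153 cost 0.0
tilt 52.9 s -0.0025 z -0.0153 cost 0.0
[0.4438 0.1981 0.1561] own -0.0129 0.0261
```

The fit gives tilt 53°, gripped at mid-bar, bar centre at TCP + 17 mm. I move outward so the low end comes over the low notch, then lower gently.

Request:
jog_arm(motion=[{"offset": [15,0,0],"roll": 0,"hand": 0},{"offset": [30,0,0],"roll": 0,"hand": 0},{"offset": [38,0,0],"roll": 0,"hand": 0},{"offset": [38,0,0],"roll": 0,"hand": 0},{"offset": [38,0,10],"roll": 0,"hand": 0},{"offset": [38,0,20],"roll": 0,"hand": 0},{"offset": [38,0,27],"roll": 0,"hand": 0},{"offset": [38,0,31],"roll": 0,"hand": 0},{"offset": [38,0,34],"roll": 0,"hand": 0},{"offset": [38,0,36],"roll": 0,"hand": 0},{"offset": [38,0,36],"roll": 0,"hand": 0}])

```text
clock: 24.43
tool_pos: [0.4442, 0.1987, 0.141]
orientation: [180.0, -0.0, -106.8]
force: [-0.1, 0.6, -1.6]
opening: 0.0238
```

```bash
python3 - <<'E'
from h import *
w=feel(2);np.savez("pics/w11.npz",**w);off((.4476,.2104,.113,-107));bb(w)
E
```

```text
tool moment [ 0.051 -0.183 -0.006] +- [0.017 0.021 0.014] F [ 0.22 -0.35 -2.49]
clk 24.53 [0.4445 0.1989 0.1417] [-180.     0.  -106.8] F [ 0.1  0.3 -3.5] M [ 0.196 -0.088  0.026] op 0.0237 j [ 47.   6. -28.   0. -57. -64.]
(0.4476, 0.2104, 0.113, -107) -> [-12.   0.  29.] roll 0.004
bbox [[258, 151, 46, 44, 1607], [262, 335, 40, 2, 77]]
```

Request:
jog_arm(motion=[{"offset": [0,0,3],"roll": 0,"hand": 0},{"offset": [0,0,6],"roll": 0,"hand": 0},{"offset": [-1,0,8],"roll": 0,"hand": 0},{"offset": [-2,0,9],"roll": 0,"hand": 0},{"offset": [-2,0,9],"roll": 0,"hand": 0}])

```text
clock: 24.95
tool_pos: [0.4463, 0.2015, 0.1341]
orientation: [-179.9, 0.1, -106.7]
force: [0.3, -0.4, 7.9]
opening: 0.0238
```

```bash
python3 - <<'E'
from h import *
w=feel(2);bb(w)
E
```

```text
tool moment [-0.086  0.117  0.008] +- [0.006 0.007 0.012] F [0.3  0.79 6.53]
bbox [[258, 144, 47, 47, 1763]]
```

Request:
jog_arm(motion=[{"offset": [-1,0,2],"roll": 0,"hand": 0},{"offset": [-2,0,4],"roll": 0,"hand": 0},{"offset": [-3,0,5],"roll": 0,"hand": 0},{"offset": [-3,0,5],"roll": 0,"hand": 0}])

```text
clock: 25.38
tool_pos: [0.4464, 0.2035, 0.1282]
orientation: [-179.9, 0.0, -106.8]
force: [0.3, -2.2, 4.7]
opening: 0.0238
```

```bash
python3 - <<'E'
from h import *
w=feel(2);bb(w);off((.4476,.2104,.113,-107))
E
```

```text
tool moment [ 0.818  1.069 -0.073] +- [0.016 0.005 0.004] F [ 1.07 -1.74  4.33]
bbox [[257, 139, 48, 48, 1900]]
clk 25.48 [0.4462 0.2034 0.128 ] [-179.9    0.  -106.8] F [ 1.5 -2.1  4.5] M [-1.259 -0.498  0.078] op 0.0235 j [ 48.   7. -28.   0. -55. -64.]
(0.4476, 0.2104, 0.113, -107) -> [-7.  1. 15.] roll 0.004
```

It is working: contact at low force and the tilt is flattening (sleeve's top row 151→144→139). I continue along the planned arc.

Request:
jog_arm(motion=[{"offset": [-1,0,2],"roll": 0,"hand": 0},{"offset": [-2,0,4],"roll": 0,"hand": 0},{"offset": [-3,0,6],"roll": 0,"hand": 0},{"offset": [-4,0,8],"roll": 0,"hand": 0},{"offset": [-4,0,8],"roll": 0,"hand": 0}])

```text
clock: 25.9
tool_pos: [0.4476, 0.2082, 0.1199]
orientation: [-180.0, 0.1, -106.8]
force: [1.5, 0.2, 4.9]
opening: 0.0239
```

```bash
python3 - <<'E'
from h import *
w=feel(2);bb(w);off((.4476,.2104,.113,-107))
E
```

```text
tool moment [ 0.33  -0.1   -0.028] +- [0.001 0.06  0.003] F [0.25 0.93 4.17]
bbox [[257, 130, 49, 51, 2190]]
clk 26.0 [0.4476 0.2081 0.12  ] [-1.800e+02  1.000e-01 -1.068e+02] F [0.4 1.3 4.2] M [ 0.081 -0.37   0.024] op 0.0235 j [ 48.   8. -29.   0. -54. -65.]
(0.4476, 0.2104, 0.113, -107) -> [-2.  1.  7.] roll 0.004
```

Request:
jog_arm(motion=[{"offset": [-1,0,2],"roll": 0,"hand": 0},{"offset": [-2,0,4],"roll": 0,"hand": 0},{"offset": [-3,0,5],"roll": 0,"hand": 0},{"offset": [-3,0,5],"roll": 0,"hand": 0}])

```text
clock: 26.33
tool_pos: [0.4484, 0.2109, 0.115]
orientation: [-179.9, 0.1, -106.8]
force: [0.8, 1.4, 6.1]
opening: 0.0239
```

```bash
python3 - <<'E'
from h import *
w=feel(2);np.savez("pics/w12.npz",**w);bb(w);off((.4476,.2104,.113,-107))
ex=np.array([np.cos(np.radians(73)),np.sin(np.radians(73)),0]);c=np.array([.4476,.2104,.130])
P=[c-ex*a*.866-[0,0,a*.5]+n*np.array([-.5*ex[0],-.5*ex[1],.866])+y*np.array([-ex[1],ex[0],0]) for a in(.042,.07) for n in(-.014,.014) for y in(-.014,.014)]
q=np.array([w2p(w,p) for p in P]);print("expected sleeve box",q.min(0).round(0),q.max(0).round(0))
E
```

```text
tool moment [ 0.324 -0.03  -0.065] +- [0.006 0.004 0.014] F [0.89 0.41 4.96]
bbox [[256, 125, 51, 52, 2368]]
clk 26.43 [0.4484 0.2109 0.115 ] [-1.800e+02  1.000e-01 -1.068e+02] F [1.7 0.4 4.8] M [-0.072 -0.326  0.084] op 0.0238 j [ 48.   8. -29.   0. -53. -65.]
(0.4476, 0.2104, 0.113, -107) -> [1. 1. 2.] roll 0.004
expected sleeve box [257. 127.] [307. 187.]
```

The sleeve box (256–307, top row 125) matches the box expected for lane a (257–307, top 127). I nudge down a little, release and rise.

Request:
jog_arm(motion=[{"offset": [1,0,2],"roll": 0,"hand": 0},{"offset": [1,0,4],"roll": 0,"hand": 0},{"offset": [1,0,4],"roll": 0,"hand": 0},{"offset": [1,0,4],"roll": 0,"hand": 28},{"offset": [1,0,4],"roll": 0,"hand": 36},{"offset": [1,0,4],"roll": 0,"hand": 36},{"offset": [1,0,4],"roll": 0,"hand": 36},{"offset": [1,0,4],"roll": 0,"hand": 36},{"offset": [1,0,-10],"roll": 0,"hand": 36},{"offset": [1,0,-30],"roll": 0,"hand": 36},{"offset": [1,0,-60],"roll": 0,"hand": 36},{"offset": [1,0,-100],"roll": 0,"hand": 36},{"offset": [1,0,-140],"roll": 0,"hand": 36},{"offset": [1,0,-150],"roll": 0,"hand": 36},{"offset": [1,0,-150],"roll": 0,"hand": 36}])

```text
clock: 27.68
tool_pos: [0.4491, 0.2104, 0.2685]
orientation: [-179.8, 0.3, -106.8]
force: [0.2, 1.3, -0.3]
opening: 0.0361
```

```bash
cat >> h.py <<'E'
def ray(q,p):
    d=q["cam_to_world"][:3,:3]@np.linalg.inv(q["K"])@[p[0],p[1],1];return q["cam_to_world"][:3,3],d/np.linalg.norm(d)
EX=np.array([np.cos(np.radians(73)),np.sin(np.radians(73)),0]);EY=np.array([-EX[1],EX[0],0])
LANE={"a":np.array([.4476,.2104,.130]),"b":np.array([.5011,.1938,.130])}
def expect(w,c,sgn=-1):
    c=LANE[c];N=np.array([-.5*EX[0],-.5*EX[1],.866]);U=EX*.866+np.array([0,0,.5])
    q=np.array([w2p(w,c+U*a*sgn+n*N+y*EY) for a in(.042,.07) for n in(-.014,.014) for y in(-.014,.014)]);print("expected box",np.r_[q.min(0),q.max(0)-q.min(0)].round(0))
E
python3 - <<'E'
from h import *
w=feel(2);np.savez("pics/w13.npz",**w);bb(w);expect(w,"a");expect(w,"a",1);off((.4853,-.3993,.13,10.8));hps("top")
s=snap("scene","s13");bb(s,mn=10);expect(s,"a");expect(s,"a",1)
E
```

```text
tool moment [ 0.018 -0.085 -0.025] +- [0.019 0.003 0.011] F [ 0.06  0.11 -1.21]
bbox [[267, 118, 28, 29, 705], [266, 227, 30, 32, 861]]
expected box [268. 120.  28.  36.]
expected box [266. 227.  30.  32.]
clk 27.78 [0.4473 0.2093 0.2646] [ 1.800e+02  1.000e-01 -1.068e+02] F [ 0.6  0.5 -1.2] M [ 0.065 -0.066  0.009] op 0.036 j [ 48.   1. -16.  -0. -73. -65.]
(0.4853, -0.3993, 0.13, 10.8) -> [ 572. -212.  134.] roll -2.052
HP ctr [ 0.4854 -0.3991] ang -169.4 0.1114
bbox [[361, 161, 10, 10, 86], [398, 164, 11, 5, 38], [169, 193, 10, 10, 76], [178, 227, 10, 11, 87], [106, 328, 20, 7, 38], [97, 330, 8, 7, 29]]
expected box [360. 160.  14.  13.]
expected box [398. 158.  14.  14.]
```

Handpiece A now sits in lane a: both sleeve boxes match the expected ones to within 2 px in two cameras. The unloaded moment has drifted (My −0.085), so I take a fresh zero at the next pick. I go to piece B.

Request:
jog_arm(motion=[{"offset": [572,-212,134],"roll": -2.052,"hand": 45},{"offset": [572,-212,134],"roll": -2.052,"hand": 45},{"offset": [572,-212,134],"roll": -2.052,"hand": 45},{"offset": [572,-212,134],"roll": -2.052,"hand": 45},{"offset": [572,-212,134],"roll": -2.052,"hand": 45},{"offset": [572,-212,134],"roll": -2.052,"hand": 45},{"offset": [572,-212,134],"roll": -2.052,"hand": 45},{"offset": [572,-212,134],"roll": -2.052,"hand": 45},{"offset": [572,-212,134],"roll": -2.052,"hand": 45},{"offset": [572,-212,134],"roll": -2.052,"hand": 45},{"offset": [572,-212,134],"roll": -2.052,"hand": 45},{"offset": [572,-212,134],"roll": -2.052,"hand": 45},{"offset": [572,-212,134],"roll": -2.052,"hand": 45},{"offset": [572,-212,134],"roll": -2.052,"hand": 45},{"offset": [572,-212,134],"roll": -2.052,"hand": 45},{"offset": [572,-212,134],"roll": -2.052,"hand": 45},{"offset": [572,-212,134],"roll": -2.052,"hand": 45},{"offset": [572,-212,134],"roll": -2.052,"hand": 45},{"offset": [572,-212,134],"roll": -2.052,"hand": 45},{"offset": [572,-212,134],"roll": -2.052,"hand": 45}])

```text
clock: 29.55
tool_pos: [0.4839, -0.4, 0.1281]
orientation: [-179.9, 0.2, 10.8]
force: [0.3, 0.3, 1.0]
opening: 0.0445
```

```bash
python3 - <<'E'
from h import *
w=feel(6);bb(w,mn=100);off((.4854,-.3991,-.015,10.6))
for c,a in purple(w,100): print(c,a,p2w(w,c,.027).round(4))
m=cv2.inRange(cv2.cvtColor(w["img"],cv2.COLOR_RGB2HSV),(18,110,90),(32,255,255))[:235];n,l,st,cc=cv2.connectedComponentsWithStats(m)
print([(cc[i].round(1),st[i,4],p2w(w,cc[i],.026).round(4)) for i in range(1,n) if st[i,4]>40])
E
```

```text
tool moment [-0.035  0.018 -0.022] +- [0.008 0.013 0.01 ] F [-0.18 -0.04  0.2 ]
bbox [[266, 120, 30, 33, 933], [267, 236, 27, 29, 701]]
clk 29.85 [ 0.4854 -0.3991  0.1306] [180.   -0.   10.8] F [0.2 0.3 1. ] M [-0.04   0.041  0.028] op 0.0448 j [-22.  19. -11.  -0. -59. 122.]
(0.4854, -0.3991, -0.015, 10.6) -> [ -0.  -0. 146.] roll 0.003
[280.5, 136.0] 933 [ 0.5392 -0.3893  0.027 ]
[280.1, 250.8] 701 [ 0.4311 -0.4095  0.027 ]
[(array([280.3, 197.7]), np.int32(311), array([ 0.4837, -0.3997,  0.026 ]))]
```

Request:
jog_arm(motion=[{"offset": [0,0,40],"roll": 0,"hand": 45},{"offset": [0,0,80],"roll": 0,"hand": 45},{"offset": [0,0,115],"roll": 0,"hand": 45},{"offset": [0,0,135],"roll": 0,"hand": 45},{"offset": [0,0,142],"roll": 0,"hand": 45},{"offset": [0,0,146],"roll": 0,"hand": 45},{"offset": [0,0,146],"roll": 0,"hand": 45},{"offset": [0,0,146],"roll": 0,"hand": 45},{"offset": [0,0,146],"roll": 0,"hand": 0},{"offset": [0,0,146],"roll": 0,"hand": 0},{"offset": [0,0,146],"roll": 0,"hand": 0},{"offset": [0,0,146],"roll": 0,"hand": 0},{"offset": [0,0,146],"roll": 0,"hand": 0},{"offset": [0,0,146],"roll": 0,"hand": 0},{"offset": [0,0,146],"roll": 0,"hand": 0},{"offset": [0,0,146],"roll": 0,"hand": 0}])

```text
clock: 31.18
tool_pos: [0.4856, -0.3997, -0.0146]
orientation: [180.0, -0.0, 10.8]
force: [-0.5, 2.6, 5.7]
opening: 0.0237
```

Request:
jog_arm(motion=[{"offset": [0,0,-15],"roll": 0,"hand": 0},{"offset": [0,0,-35],"roll": 0,"hand": 0},{"offset": [0,0,-60],"roll": 0,"hand": 0},{"offset": [0,0,-90],"roll": 0,"hand": 0},{"offset": [0,0,-120],"roll": 0,"hand": 0},{"offset": [0,0,-145],"roll": 0,"hand": 0},{"offset": [0,0,-145],"roll": 0,"hand": 0},{"offset": [0,0,-145],"roll": 0,"hand": 0}])

```text
clock: 31.85
tool_pos: [0.4858, -0.3997, 0.1308]
orientation: [179.9, -0.1, 10.8]
force: [0.5, -0.3, -4.3]
opening: 0.0235
```

```bash
python3 - <<'E'
from h import *
w=feel(10);np.savez("pics/w14.npz",**w);bb(w,mn=100);bb(w,(18,110,90),(32,255,255),100);off((.5011,.1938,.22,-107),(.5011,.1938,.22,73))
E
```

```text
tool moment [-0.054 -0.081  0.006] +- [0.012 0.016 0.008] F [-0.33 -0.02 -3.36]
bbox [[250, 129, 62, 63, 3556]]
bbox [[257, 262, 48, 17, 658], [219, 267, 8, 54, 271], [335, 267, 8, 54, 283], [117, 332, 355, 16, 4329]]
clk 32.35 [ 0.4851 -0.3995  0.129 ] [-180.     0.    10.8] F [ 0.4  0.2 -2.8] M [-0.046  0.079 -0.021] op 0.0236 j [-22.  19. -11.  -0. -59. 122.]
(0.5011, 0.1938, 0.22, -107) -> [ 127. -580.  -91.] roll 2.056
(0.5011, 0.1938, 0.22, 73) -> [ 127. -580.  -91.] roll -1.086
```

ΔMy = −0.10 Nm (expected 0.10 for 0.34 kg), so the heavy end is again at tool +x. I carry it to above lane b, yaw −107°.

Request:
jog_arm(motion=[{"offset": [7,-32,-10],"roll": 0.11,"hand": 0},{"offset": [14,-64,-20],"roll": 0.22,"hand": 0},{"offset": [21,-97,-30],"roll": 0.34,"hand": 0},{"offset": [28,-129,-40],"roll": 0.45,"hand": 0},{"offset": [35,-161,-50],"roll": 0.57,"hand": 0},{"offset": [42,-193,-60],"roll": 0.68,"hand": 0},{"offset": [49,-225,-70],"roll": 0.8,"hand": 0},{"offset": [56,-258,-80],"roll": 0.91,"hand": 0},{"offset": [63,-290,-90],"roll": 1.03,"hand": 0},{"offset": [70,-322,-100],"roll": 1.14,"hand": 0},{"offset": [77,-354,-110],"roll": 1.25,"hand": 0},{"offset": [84,-387,-110],"roll": 1.37,"hand": 0},{"offset": [91,-419,-110],"roll": 1.48,"hand": 0},{"offset": [98,-451,-110],"roll": 1.6,"hand": 0},{"offset": [105,-483,-110],"roll": 1.71,"hand": 0},{"offset": [112,-515,-110],"roll": 1.83,"hand": 0},{"offset": [120,-548,-110],"roll": 1.94,"hand": 0},{"offset": [127,-580,-110],"roll": 2.056,"hand": 0},{"offset": [127,-580,-110],"roll": 2.056,"hand": 0},{"offset": [127,-580,-110],"roll": 2.056,"hand": 0}])

```text
clock: 34.02
tool_pos: [0.5013, 0.1956, 0.2391]
orientation: [180.0, -0.0, -106.9]
force: [-0.4, -0.1, -2.9]
opening: 0.0238
```

```bash
python3 - <<'E'
from h import *
w=feel(4);np.savez("pics/w15.npz",**w);bb(w,mn=100);bb(w,(18,110,90),(32,255,255),100);off((.5011,.1938,.14,-107))
sleeve_fit(w,129,62,(262,279))
print("lane b teeth low:",[w2p(w,LANE["b"]-EX*.0495+EY*y+[0,0,-.0263]).round(1) for y in(-.028,0,.028)])
expect(w,"a")
crop(w,160,60,220,165,3.6,"w15")
E
```

```text
tool moment [ 0.056 -0.144 -0.016] +- [0.012 0.005 0.011] F [ 0.33 -0.41 -3.2 ]
bbox [[324, 120, 32, 34, 885], [250, 129, 62, 63, 3637], [333, 239, 29, 8, 184]]
bbox [[328, 184, 29, 15, 365], [257, 262, 48, 17, 633], [219, 267, 12, 54, 348], [334, 267, 9, 54, 290], [118, 332, 354, 16, 3872]]
clk 34.22 [0.5015 0.1931 0.2396] [-180.    0. -107.] F [ 1.1 -0.8 -3.4] M [ 0.106 -0.115 -0.006] op 0.0236 j [ 42.   6. -14.   0. -70. -59.]
(0.5011, 0.1938, 0.14, -107) -> [ -1.   1. 100.] roll -0.0
tilt 18.3 s -0.0015 z -0.0414 cost 0.0
tilt 37.4 s 0.0061 z -0.0589 cost 0.0
tilt 37.4 s 0.0061 z -0.0589 cost 0.0
lane b teeth low: [array([252.4, 140.8]), array([280.9, 140.8]), array([309.3, 140.8])]
expected box [321. 122.  34.  38.]
```

The bar is still level and centred on lane b's notch (281 vs 280.9 px). I lower it until the inner sleeve meets the high notch.

Request:
jog_arm(motion=[{"offset": [0,0,30],"roll": 0,"hand": 0},{"offset": [0,0,60],"roll": 0,"hand": 0},{"offset": [0,0,85],"roll": 0,"hand": 0},{"offset": [0,0,97],"roll": 0,"hand": 0},{"offset": [0,0,103],"roll": 0,"hand": 0},{"offset": [0,0,106],"roll": 0,"hand": 0},{"offset": [0,0,109],"roll": 0,"hand": 0},{"offset": [0,0,109],"roll": 0,"hand": 0}])

```text
clock: 34.88
tool_pos: [0.502, 0.1936, 0.1313]
orientation: [-180.0, 0.0, -107.0]
force: [-0.5, -2.8, -0.8]
opening: 0.0239
```

Request:
jog_arm(motion=[{"offset": [0,0,2],"roll": 0,"hand": 0},{"offset": [0,0,4],"roll": 0,"hand": 0},{"offset": [0,0,4],"roll": 0,"hand": 0}])

```text
clock: 35.13
tool_pos: [0.502, 0.1942, 0.127]
orientation: [-179.9, 0.1, -107.0]
force: [0.7, -3.8, 1.2]
opening: 0.0239
```

```bash
python3 - <<'E'
from h import *
w=feel(2);bb(w,mn=100);off((.5011,.1938,.101,-107))
E
```

```text
tool moment [0.581 0.815 0.055] +- [0.016 0.021 0.036] F [ 0.65 -3.73  1.45]
bbox [[346, 124, 55, 53, 2354], [253, 130, 57, 57, 2986]]
clk 35.23 [0.502  0.1941 0.127 ] [-180.    0. -107.] F [ 1.2 -3.9  1.3] M [-0.927 -0.347 -0.106] op 0.0237 j [ 42.  11. -23.   0. -56. -59.]
(0.5011, 0.1938, 0.101, -107) -> [ 1.  1. 26.] roll -0.0
```

It rotates already at low force, so I continue down.

Request:
jog_arm(motion=[{"offset": [1,0,2],"roll": 0,"hand": 0},{"offset": [1,0,4],"roll": 0,"hand": 0},{"offset": [2,0,6],"roll": 0,"hand": 0},{"offset": [2,0,8],"roll": 0,"hand": 0},{"offset": [2,0,10],"roll": 0,"hand": 0},{"offset": [2,0,10],"roll": 0,"hand": 0}])

```text
clock: 35.73
tool_pos: [0.5008, 0.192, 0.116]
orientation: [180.0, -0.0, -107.0]
force: [-0.1, 0.4, 2.0]
opening: 0.0237
```

Request:
jog_arm(motion=[{"offset": [0,0,2],"roll": 0,"hand": 0},{"offset": [0,0,4],"roll": 0,"hand": 0},{"offset": [-1,0,6],"roll": 0,"hand": 0},{"offset": [-1,0,6],"roll": 0,"hand": 0}])

```text
clock: 36.07
tool_pos: [0.5013, 0.193, 0.112]
orientation: [-180.0, 0.0, -107.0]
force: [-5.7, -1.8, 16.4]
opening: 0.0237
```

```bash
python3 - <<'E'
from h import *
w=feel(2);bb(w,mn=100);off((.5011,.1938,.101,-107));expect(w,"b");expect(w,"a")
E
```

```text
tool moment [-2.062  0.472 -0.016] +- [0.008 0.027 0.016] F [-5.59 -0.29 15.88]
bbox [[350, 130, 60, 56, 2753], [256, 139, 51, 53, 2479]]
clk 36.17 [0.5013 0.193  0.112 ] [-180.    0. -107.] F [-5.4 -0.4 16.1] M [ 0.184  2.088 -0.006] op 0.0241 j [ 42.  12. -24.   0. -54. -59.]
(0.5011, 0.1938, 0.101, -107) -> [-1.  0. 11.] roll 0.0
expected box [255. 130.  51.  61.]
expected box [345. 130.  63.  61.]
```

Force is 16 N with a sideways part toward tool +y: the low sleeve is rubbing the notch wall on its −y side. Piece A also measures about 2 mm further to +y than expected, so I shift +2 mm in y.

Request:
jog_arm(motion=[{"offset": [0,0,-3],"roll": 0,"hand": 0},{"offset": [0,2,-3],"roll": 0,"hand": 0},{"offset": [0,2,-3],"roll": 0,"hand": 0},{"offset": [0,2,-1],"roll": 0,"hand": 0},{"offset": [-1,2,0],"roll": 0,"hand": 0},{"offset": [-1,2,0],"roll": 0,"hand": 0}])

```text
clock: 36.67
tool_pos: [0.4994, 0.1944, 0.1117]
orientation: [-180.0, -0.0, -107.0]
force: [-6.6, -1.5, 13.8]
opening: 0.0236
```

```bash
python3 - <<'E'
from h import *
w=feel(2);np.savez("pics/w16.npz",**w);bb(w,mn=100);off((.5011,.1938,.101,-107));expect(w,"b")
crop(w,200,80,220,165,3.6,"w16")
E
```

```text
tool moment [-2.384  0.73   0.028] +- [0.003 0.002 0.001] F [-6.57 -0.96 14.  ]
bbox [[347, 131, 59, 56, 2740], [256, 139, 52, 53, 2492]]
clk 36.77 [0.4994 0.1944 0.1116] [-180.   -0. -107.] F [-6.6 -1.4 14.2] M [-0.003  2.498 -0.03 ] op 0.0238 j [ 42.  12. -24.   0. -54. -59.]
(0.5011, 0.1938, 0.101, -107) -> [ 0. -2. 11.] roll 0.0
expected box [251. 128.  51.  61.]
```

View pics/w16.png

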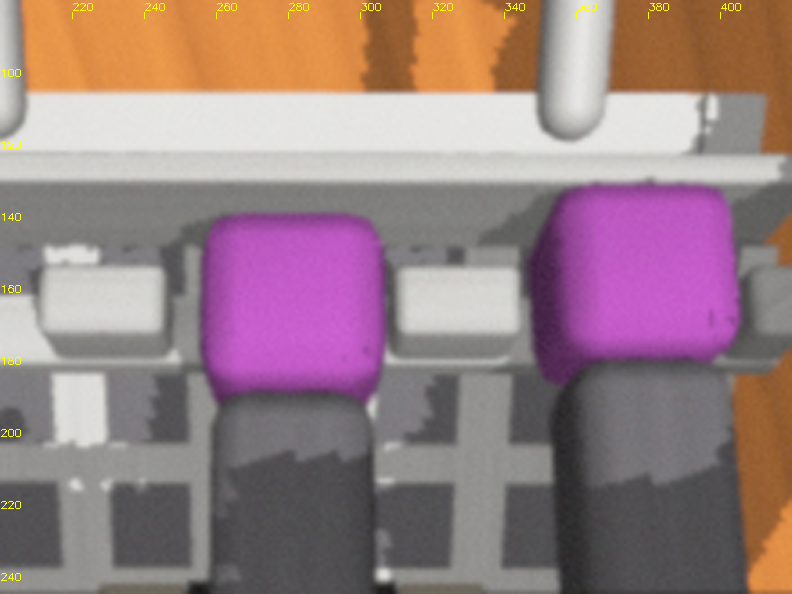

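That was my last picture (16). It shows sleeve B between its teeth (246 and 307 px), but at the right-hand tooth, so the +2 mm shift was wrong; I undo it. Piece A sits well in its lane. From here I use numbers only and continue down in small steps.

Request:
jog_arm(motion=[{"offset": [0,-2,-2],"roll": 0,"hand": 0},{"offset": [0,-2,-2],"roll": 0,"hand": 0},{"offset": [1,-2,0],"roll": 0,"hand": 0},{"offset": [2,-2,2],"roll": 0,"hand": 0},{"offset": [2,-2,2],"roll": 0,"hand": 0}])

```text
clock: 37.18
tool_pos: [0.5024, 0.1927, 0.1112]
orientation: [-179.8, 0.1, -107.0]
force: [-6.8, -0.8, 20.7]
opening: 0.0238
```

```bash
python3 - <<'E'
from h import *
w=feel(2);bb(w,mn=100);off((.5011,.1938,.101,-107));expect(w,"b")
E
```

```text
tool moment [-2.322  0.667  0.083] +- [0.013 0.024 0.01 ] F [-6.19 -1.27 21.88]
bbox [[353, 132, 60, 57, 2769], [255, 139, 52, 53, 2480]]
clk 37.28 [0.5024 0.1927 0.1111] [-1.798e+02  1.000e-01 -1.070e+02] F [-7.3 -1.5 22.3] M [ 1.000e-03  2.407e+00 -9.400e-02] op 0.0236 j [ 42.  12. -24.   0. -53. -59.]
(0.5011, 0.1938, 0.101, -107) -> [-1.  2. 10.] roll 0.001
expected box [257. 130.  51.  61.]
```

B's tilt matches A's (sleeve length 49 vs 48 rows), so it is seated but about 4.5 mm uphill. I relieve the pressure and slide it outward down the slope.

Request:
jog_arm(motion=[{"offset": [0,0,-3],"roll": 0,"hand": 0},{"offset": [0,0,-3],"roll": 0,"hand": 0},{"offset": [2,0,-2],"roll": 0,"hand": 0},{"offset": [4,0,-1],"roll": 0,"hand": 0},{"offset": [5,0,0],"roll": 0,"hand": 0},{"offset": [5,0,0],"roll": 0,"hand": 0}])

```text
clock: 37.78
tool_pos: [0.5001, 0.1881, 0.1091]
orientation: [-179.9, 0.1, -107.0]
force: [-2.3, 4.6, 6.7]
opening: 0.0238
```

```bash
python3 - <<'E'
from h import *
w=feel(2);bb(w,mn=100);off((.5011,.1938,.101,-107));expect(w,"b");expect(w,"a")
E
```

```text
tool moment [-1.38  -1.264  0.063] +- [0.039 0.005 0.003] F [-3.1   3.28  5.66]
bbox [[255, 139, 53, 53, 2464], [351, 140, 61, 56, 2809]]
clk 37.88 [0.5001 0.1881 0.1091] [-1.799e+02  1.000e-01 -1.070e+02] F [-3.4  3.5  6.2] M [ 1.621  1.004 -0.055] op 0.0239 j [ 42.  12. -25.  -0. -53. -59.]
(0.5011, 0.1938, 0.101, -107) -> [-6.  1.  8.] roll -0.0
expected box [256. 139.  51.  60.]
expected box [346. 140.  64.  60.]
```

B is now level with A (rows 139/140, expected 139/140). I release and rise.

Request:
jog_arm(motion=[{"offset": [0,0,0],"roll": 0,"hand": 26},{"offset": [0,0,0],"roll": 0,"hand": 30},{"offset": [0,0,0],"roll": 0,"hand": 34},{"offset": [0,0,0],"roll": 0,"hand": 34},{"offset": [0,0,0],"roll": 0,"hand": 34},{"offset": [0,0,-10],"roll": 0,"hand": 34},{"offset": [0,0,-30],"roll": 0,"hand": 34},{"offset": [0,0,-60],"roll": 0,"hand": 34},{"offset": [0,0,-100],"roll": 0,"hand": 34},{"offset": [0,0,-140],"roll": 0,"hand": 34},{"offset": [0,0,-155],"roll": 0,"hand": 34},{"offset": [0,0,-155],"roll": 0,"hand": 34},{"offset": [0,0,-155],"roll": 0,"hand": 34}])

```text
clock: 38.97
tool_pos: [0.4998, 0.1875, 0.2654]
orientation: [-179.9, 0.1, -107.0]
force: [-0.6, -1.0, -0.4]
opening: 0.0341
```

```bash
python3 - <<'E'
from h import *
w=feel(3);np.savez("pics/w17.npz",**w);bb(w);expect(w,"a");expect(w,"a",1);expect(w,"b");expect(w,"b",1)
s=snap("scene");bb(s,mn=10);expect(s,"a");expect(s,"a",1);expect(s,"b");expect(s,"b",1)
off((.4,.4,.2,-107))
t=snap("top");print([ (c,a) for c,a in purple(t,10)])
E
```

```text
tool moment [ 0.031 -0.059  0.006] +- [0.014 0.017 0.011] F [-0.34 -0.5  -0.15]
bbox [[267, 128, 27, 29, 708], [320, 128, 30, 31, 752], [266, 237, 30, 32, 859], [327, 237, 28, 16, 172]]
expected box [318. 128.  32.  35.]
expected box [321. 236.  35.  31.]
expected box [266. 128.  28.  35.]
expected box [265. 236.  30.  31.]
bbox [[361, 161, 11, 10, 88], [359, 179, 9, 10, 86], [101, 329, 18, 7, 39], [120, 328, 6, 5, 11], [97, 330, 5, 7, 24]]
expected box [360. 160.  14.  13.]
expected box [398. 158.  14.  14.]
expected box [357. 178.  14.  13.]
expected box [395. 176.  14.  14.]
clk 39.17 [0.4989 0.1868 0.2626] [ 1.799e+02 -1.000e-01 -1.070e+02] F [-0.1  0.5  0.3] M [ 0.059 -0.069 -0.011] op 0.0339 j [ 42.   5. -12.  -0. -73. -59.]
(0.4, 0.4, 0.2, -107) -> [-175.  157.   62.] roll -0.0
[([445.2, 128.1], 166), ([208.5, 230.8], 89), ([167.0, 233.8], 41), ([202.5, 248.8], 88)]
```

Both pieces are seated within about 1 px in both cameras, and no further handpiece is in view. Next I push the carriage in, with closed fingers behind the pull bar (real tips are TCP + 23 mm).

Request:
jog_arm(motion=[{"offset": [40,0,0],"roll": 0,"hand": 0},{"offset": [80,0,0],"roll": 0,"hand": 0},{"offset": [120,0,0],"roll": 0,"hand": 0},{"offset": [160,0,0],"roll": 0,"hand": 0},{"offset": [180,0,0],"roll": 0,"hand": 0},{"offset": [180,0,40],"roll": 0,"hand": 0},{"offset": [180,0,80],"roll": 0,"hand": 0},{"offset": [180,0,120],"roll": 0,"hand": 0},{"offset": [180,0,160],"roll": 0,"hand": 0},{"offset": [180,0,195],"roll": 0,"hand": 0},{"offset": [180,0,215],"roll": 0,"hand": 0},{"offset": [180,0,220],"roll": 0,"hand": 0},{"offset": [180,0,220],"roll": 0,"hand": 0},{"offset": [180,0,220],"roll": 0,"hand": 0}])

```text
clock: 40.38
tool_pos: [0.4474, 0.0153, 0.0442]
orientation: [-180.0, -0.0, -107.0]
force: [0.7, 0.1, 0.6]
opening: -0.0
```

```bash
cat >> h.py <<'E'
C0=np.array([.5316,.2891,0])
def own():
    o=ctrl.get_obs();d=o["tool_pos"]-C0;f=o["force"];print("own x %.4f y %.4f z %.4f | F own %.1f %.1f %.1f"%(d@EX,d@EY,d[2],f@EX,f@EY,f[2]))
E
python3 -c "
from h import *
own();off((.4457,.015,.042,-107))"
```

```text
own x -0.2865 y 0.0005 z 0.0442 | F own 0.3 -0.6 0.6
clk 40.38 [0.4474 0.0153 0.0442] [-180.   -0. -107.] F [0.7 0.1 0.6] M [ 0.121 -0.106  0.034] op -0.0 j [ 27.   9. -39.   0. -41. -44.]
(0.4457, 0.015, 0.042, -107) -> [1. 2. 2.] roll 0.0
```

Request:
jog_arm(motion=[{"offset": [-12,0,0],"roll": 0,"hand": 0},{"offset": [-22,0,0],"roll": 0,"hand": 0},{"offset": [-27,0,0],"roll": 0,"hand": 0},{"offset": [-32,0,0],"roll": 0,"hand": 0},{"offset": [-38,0,0],"roll": 0,"hand": 0},{"offset": [-46,0,0],"roll": 0,"hand": 0},{"offset": [-56,0,0],"roll": 0,"hand": 0},{"offset": [-66,0,0],"roll": 0,"hand": 0},{"offset": [-76,0,0],"roll": 0,"hand": 0},{"offset": [-86,0,0],"roll": 0,"hand": 0},{"offset": [-96,0,0],"roll": 0,"hand": 0},{"offset": [-106,0,0],"roll": 0,"hand": 0},{"offset": [-116,0,0],"roll": 0,"hand": 0},{"offset": [-126,0,0],"roll": 0,"hand": 0},{"offset": [-136,0,0],"roll": 0,"hand": 0},{"offset": [-146,0,0],"roll": 0,"hand": 0},{"offset": [-156,0,0],"roll": 0,"hand": 0},{"offset": [-166,0,0],"roll": 0,"hand": 0},{"offset": [-176,0,0],"roll": 0,"hand": 0},{"offset": [-186,0,0],"roll": 0,"hand": 0}])

```text
clock: 42.05
tool_pos: [0.5013, 0.1929, 0.044]
orientation: [-180.0, -0.1, -107.0]
force: [1.7, -5.5, 1.8]
opening: 0.0001
```

```bash
python3 -c "
from h import *
own();snap('scene');own();t=snap('top');bb(t,mn=10)
w=snap('wrist','w18');bb(w)"
```

```text
own x -0.1008 y 0.0008 z 0.0440 | F own -4.8 -3.2 1.8
own x -0.0987 y 0.0004 z 0.0441 | F own 3.4 -0.9 0.9
bbox [[432, 115, 26, 29, 165]]
bbox []
```

Request:
jog_arm(motion=[{"offset": [-6,0,0],"roll": 0,"hand": 0},{"offset": [-12,0,0],"roll": 0,"hand": 0},{"offset": [-18,0,0],"roll": 0,"hand": 0},{"offset": [-24,0,0],"roll": 0,"hand": 0},{"offset": [-29,0,0],"roll": 0,"hand": 0},{"offset": [-33,0,0],"roll": 0,"hand": 0},{"offset": [-36,0,0],"roll": 0,"hand": 0},{"offset": [-38,0,0],"roll": 0,"hand": 0}])

```text
clock: 42.87
tool_pos: [0.512, 0.2295, 0.0433]
orientation: [180.0, -0.0, -107.0]
force: [-3.3, -3.3, 1.8]
opening: 0.0006
```

```bash
python3 -c "
from h import *
own()"
```

```text
own x -0.0627 y 0.0013 z 0.0433 | F own -4.1 2.2 1.8
```

Request:
jog_arm(motion=[{"offset": [-2,0,0],"roll": 0,"hand": 0},{"offset": [-4,0,0],"roll": 0,"hand": 0},{"offset": [-6,0,0],"roll": 0,"hand": 0}])

```text
clock: 43.12
tool_pos: [0.5137, 0.2349, 0.0433]
orientation: [180.0, -0.0, -107.0]
force: [-3.7, -2.5, 1.6]
opening: 0.0003
```

```bash
python3 -c "
from h import *
own()"
```

```text
own x -0.0571 y 0.0013 z 0.0433 | F own -3.5 2.8 1.6
```

Request:
jog_arm(motion=[{"offset": [-2,0,0],"roll": 0,"hand": 0},{"offset": [-4,0,0],"roll": 0,"hand": 0},{"offset": [-5,0,0],"roll": 0,"hand": 0}])

```text
clock: 43.37
tool_pos: [0.5149, 0.239, 0.0433]
orientation: [179.9, -0.1, -107.0]
force: [-4.1, -8.8, 3.7]
opening: 0.0005
```

Request:
jog_arm(motion=[{"offset": [-2,0,0],"roll": 0,"hand": 0},{"offset": [-4,0,0],"roll": 0,"hand": 0},{"offset": [-4,0,0],"roll": 0,"hand": 0}])

```text
clock: 43.62
tool_pos: [0.5147, 0.239, 0.0432]
orientation: [179.9, -0.5, -107.1]
force: [-5.3, -18.5, 10.0]
opening: 0.0006
```

```bash
python3 -c "
from h import *
own()"
```

```text
own x -0.0528 y 0.0015 z 0.0432 | F own -19.3 -0.3 10.0
```

The carriage has stopped hard (19 N, no motion) 206 mm from where its bar started, so it is fully in. I back off, rise and locate the door ear.

Request:
jog_arm(motion=[{"offset": [20,0,0],"roll": 0,"hand": 0},{"offset": [60,0,0],"roll": 0,"hand": 0},{"offset": [100,0,-20],"roll": 0,"hand": 0},{"offset": [140,0,-60],"roll": 0,"hand": 0},{"offset": [160,0,-100],"roll": 0,"hand": 0},{"offset": [160,0,-140],"roll": 0,"hand": 0},{"offset": [160,0,-180],"roll": 0,"hand": 0},{"offset": [160,0,-220],"roll": 0,"hand": 0},{"offset": [160,0,-260],"roll": 0,"hand": 0},{"offset": [160,0,-300],"roll": 0,"hand": 0},{"offset": [160,0,-340],"roll": 0,"hand": 0},{"offset": [160,0,-350],"roll": 0,"hand": 0},{"offset": [160,0,-350],"roll": 0,"hand": 0}])

```text
clock: 44.7
tool_pos: [0.4727, 0.0917, 0.3997]
orientation: [-179.5, 0.5, -107.0]
force: [0.9, -0.4, -1.6]
opening: 0.0004
```

```bash
cat >> h.py <<'E'
def tri(*l):
    A=np.zeros((3,3));b=np.zeros(3)
    for q,p in l:
        c,d=ray(q,p);M=np.eye(3)-np.outer(d,d);A+=M;b+=M@c
    x=np.linalg.solve(A,b);e=max(np.linalg.norm(np.cross(x-ray(q,p)[0],ray(q,p)[1])) for q,p in l);d=x-C0
    print("P",x.round(4),"err",e.round(4),"own",(d@EX).round(4),(d@EY).round(4));return x
E
python3 - <<'E'
from h import *
own();off((.64,-.13,.4,-107))
s=load("s0");t=load("t0")
c3=lambda u,v:(220+u/2.4,90+v/2.4);T0=lambda u,v:(u/1.42857,v/1.42857)
print("ear tip");tip=tri((s,c3(83,358)),(t,T0(456,240)))
print("ear bend");tri((s,c3(138,364)),(t,T0(427,236)))
print("ear root");tri((s,c3(165,350)),(t,T0(415,241)))
print("hub/top ball c3(272,440); t (362,190)");tri((s,c3(275,440)),(t,T0(358,177)))
print("ball L");tri((s,c3(182,440)),(t,T0(408,199)))
print("ball R");tri((s,c3(366,467)),(t,T0(317,178)))
sn=snap("scene","s20");tp=snap("top","t20")
print("scene tip now in same place?", np.abs(sn["img"][225:250,240:290].astype(int)-s["img"][225:250,240:290]).mean())
E
```

```text
own x -0.2060 y -0.0014 z 0.3997 | F own -0.2 -1.0 -1.6
clk 44.7 [0.4727 0.0917 0.3997] [-179.5    0.5 -107. ] F [ 0.9 -0.4 -1.6] M [ 0.128 -0.137 -0.023] op 0.0004 j [ 35.  -3.  -3.   0. -89. -52.]
(0.64, -0.13, 0.4, -107) -> [ 163. -225.    0.] roll -0.0
ear tip
P [ 0.6451 -0.1779  0.2399] err 0.0015 own -0.4134 -0.245
ear bend
P [ 0.6557 -0.1221  0.2304] err 0.0014 own -0.3569 -0.2389
ear root
P [ 0.6449 -0.0956  0.2342] err 0.0044 own -0.3348 -0.2208
hub/top ball c3(272,440); t (362,190)
P [0.7595 0.0061 0.275 ] err 0.0035 own -0.204 -0.3007
ball L
P [ 0.7369 -0.0853  0.2131] err 0.0007 own -0.298 -0.3058
ball R
P [0.7853 0.0999 0.2013] err 0.0013 own -0.1067 -0.2979
scene tip now in same place? 4.911733333333333
```

The ear triangulates to height 0.235 ✓. The ear and hub put the door about 95° open with its hinge near own (−0.038, −0.172). The top ball at z 0.275 and the side balls give a wheel angle of about 0.07 rad. I move to the outer side of the ear, keeping the jaws normal to the door.

Request:
jog_arm(motion=[{"offset": [20,-36,0],"roll": -0.12,"hand": 0},{"offset": [35,-62,0],"roll": -0.24,"hand": 0},{"offset": [50,-90,0],"roll": -0.36,"hand": 0},{"offset": [65,-117,0],"roll": -0.48,"hand": 0},{"offset": [80,-144,0],"roll": -0.6,"hand": 0},{"offset": [95,-171,0],"roll": -0.72,"hand": 0},{"offset": [110,-198,0],"roll": -0.84,"hand": 0},{"offset": [125,-225,0],"roll": -0.96,"hand": 0},{"offset": [140,-252,0],"roll": -1.08,"hand": 0},{"offset": [155,-280,0],"roll": -1.2,"hand": 0},{"offset": [173,-312,0],"roll": -1.32,"hand": 0},{"offset": [173,-312,0],"roll": -1.44,"hand": 0},{"offset": [173,-312,0],"roll": -1.56,"hand": 0},{"offset": [173,-312,0],"roll": -1.68,"hand": 0},{"offset": [173,-312,0],"roll": -1.8,"hand": 0},{"offset": [173,-312,0],"roll": -1.92,"hand": 0},{"offset": [173,-312,0],"roll": -2.04,"hand": 0},{"offset": [173,-312,0],"roll": -2.16,"hand": 0},{"offset": [173,-312,0],"roll": -2.28,"hand": 0},{"offset": [173,-312,0],"roll": -2.4,"hand": 0}])

```text
clock: 46.47
tool_pos: [0.718, -0.1659, 0.3916]
orientation: [-179.9, 0.1, 30.8]
force: [0.2, 0.7, -0.3]
opening: 0.0003
```

```bash
cat >> h.py <<'E'
H=np.array([-.038,-.172])
def door(phi,nn,al=.352,z=.200):
    p=np.radians(phi);d=np.array([-np.sin(p),np.cos(p)]);n=np.array([-np.cos(p),-np.sin(p)]);q=H+al*d+nn*n
    w=C0+q[0]*EX+q[1]*EY;return (w[0],w[1],z,phi-17)
E
python3 -c "
from h import *
own();off(door(95,.111,z=.4),door(95,.111))"
```

```text
own x -0.3806 y -0.3113 z 0.3916 | F own 0.7 0.0 -0.3
clk 46.47 [ 0.718  -0.1659  0.3916] [-1.799e+02  1.000e-01  3.080e+01] F [ 0.2  0.7 -0.3] M [-0.128 -0.096  0.006] op 0.0003 j [  2.  25.  30.  -0. -96. 119.]
(np.float64(0.7203637617597791), np.float64(-0.1649136670779769), 0.4, 78) -> [ 2.  0. -8.] roll -0.823
(np.float64(0.7203637617597791), np.float64(-0.1649136670779769), 0.2, 78) -> [  3.   1. 192.] roll -0.823
```

Request:
jog_arm(motion=[{"offset": [0,0,20],"roll": -0.12,"hand": 0},{"offset": [0,0,50],"roll": -0.24,"hand": 0},{"offset": [0,0,80],"roll": -0.36,"hand": 0},{"offset": [0,0,110],"roll": -0.48,"hand": 0},{"offset": [0,0,140],"roll": -0.6,"hand": 0},{"offset": [0,0,170],"roll": -0.72,"hand": 0},{"offset": [2,0,190],"roll": -0.823,"hand": 0},{"offset": [2,0,190],"roll": -0.823,"hand": 0},{"offset": [2,0,190],"roll": -0.823,"hand": 0}])

```text
clock: 47.22
tool_pos: [0.7187, -0.1651, 0.2015]
orientation: [-179.8, 0.1, 77.5]
force: [-0.7, -0.1, 0.8]
opening: 0.0003
```

```bash
python3 -c "
from h import *
own();off(*[door(p,.066) for p in (95,90,85,80,75,70,65,60,55,50,45)])"
```

```text
own x -0.3796 y -0.3117 z 0.2015 | F own -0.2 0.6 0.8
clk 47.22 [ 0.7187 -0.1651  0.2015] [-1.798e+02  1.000e-01  7.750e+01] F [-0.7 -0.1  0.8] M [-0.117 -0.117  0.011] op 0.0003 j [  2.  27.  10.   0. -73. 165.]
(np.float64(0.6763471197267579), np.float64(-0.1555576409911777), 0.2, 78) -> [  0. -43.   2.] roll -0.009
(np.float64(0.645175567077335), np.float64(-0.15344332054959509), 0.2, 73) -> [ -5. -74.   2.] roll 0.078
(np.float64(0.614306906765185), np.float64(-0.14862026591186536), 0.2, 68) -> [  -7. -106.    2.] roll 0.165
(np.float64(0.5839760679342899), np.float64(-0.14112518343602154), 0.2, 63) -> [  -6. -137.    2.] roll 0.253
(np.float64(0.554413886582414), np.float64(-0.13101511522535947), 0.2, 58) -> [  -2. -168.    2.] roll 0.34
(np.float64(0.5258453487597784), np.float64(-0.11836700500358822), 0.2, 53) -> [   4. -198.    2.] roll 0.427
(np.float64(0.49848787828936797), np.float64(-0.10327711252663338), 0.2, 48) -> [  13. -228.    2.] roll 0.514
(np.float64(0.4725496820403549), np.float64(-0.0858602809877707), 0.2, 43) -> [  24. -258.    2.] roll 0.602
(np.float64(0.44822816534810533), np.float64(-0.06624906299158134), 0.2, 38) -> [  38. -285.    2.] roll 0.689
(np.float64(0.4257084296403806), np.float64(-0.04459271174859354), 0.2, 33) -> [  54. -312.    2.] roll 0.776
(np.float64(0.40516186370370455), np.float64(-0.02105604516822871), 0.2, 28) -> [  73. -337.    3.] roll 0.863
```

Request:
jog_arm(motion=[{"offset": [0,-20,2],"roll": 0,"hand": 0},{"offset": [0,-36,2],"roll": 0,"hand": 0},{"offset": [-1,-48,2],"roll": 0.01,"hand": 0},{"offset": [-3,-60,2],"roll": 0.04,"hand": 0},{"offset": [-5,-74,2],"roll": 0.08,"hand": 0},{"offset": [-6,-90,2],"roll": 0.12,"hand": 0},{"offset": [-7,-106,2],"roll": 0.165,"hand": 0},{"offset": [-7,-122,2],"roll": 0.21,"hand": 0},{"offset": [-6,-137,2],"roll": 0.253,"hand": 0},{"offset": [-4,-153,2],"roll": 0.3,"hand": 0},{"offset": [-2,-168,2],"roll": 0.34,"hand": 0},{"offset": [1,-183,2],"roll": 0.385,"hand": 0},{"offset": [4,-198,2],"roll": 0.427,"hand": 0},{"offset": [8,-213,2],"roll": 0.47,"hand": 0},{"offset": [13,-228,2],"roll": 0.514,"hand": 0},{"offset": [18,-243,2],"roll": 0.56,"hand": 0},{"offset": [24,-258,2],"roll": 0.602,"hand": 0},{"offset": [31,-272,2],"roll": 0.645,"hand": 0},{"offset": [38,-285,2],"roll": 0.689,"hand": 0},{"offset": [46,-299,2],"roll": 0.73,"hand": 0}])

```text
clock: 48.88
tool_pos: [0.4402, -0.0557, 0.2047]
orientation: [179.7, -0.4, 35.5]
force: [5.4, -1.7, -0.1]
opening: 0.0005
```

```bash
python3 -c "
from h import *
own();off(door(52.5,.066),door(47.5,.066),door(42.5,.066));snap('scene','s21');snap('top','t21');own()"
```

```text
own x -0.3564 y -0.0134 z 0.2047 | F own 0.0 -5.7 -0.1
clk 48.88 [ 0.4402 -0.0557  0.2047] [179.7  -0.4  35.5] F [ 5.4 -1.7 -0.1] M [-0.755 -2.369 -0.027] op 0.0005 j [ 19.  -2. -27.   0. -65. 107.]
(np.float64(0.4367320258616757), np.float64(-0.05566657856067384), 0.2, 35.5) -> [-3. -2.  5.] roll 0.0
(np.float64(0.4151783607261675), np.float64(-0.03304854229021461), 0.2, 30.5) -> [ -7. -33.   5.] roll 0.087
(np.float64(0.39567800554437466), np.float64(-0.008638048782516701), 0.2, 25.5) -> [ -9. -64.   4.] roll 0.175
own x -0.3567 y -0.0109 z 0.2041 | F own -0.5 0.5 -0.3
```

The door moved with about 6 N. The geometry is most consistent with hinge (−0.024, −0.189), a starting angle of about 92° and the door now at about 51°. The ear's remaining arc is too close to the base (r < 0.4 m), so I finish by pushing the wheel's top ball axially. I back off and move in front of it.

```bash
cat >> h.py <<'E'
H=np.array([-.024,-.189])
def wheel(phi,nn,al=.182,z=.238):
    x=door(phi,nn,al,z);return x[:3]+(phi-107,)
E
python3 -c "
from h import *
off(wheel(51,.156,z=.4),wheel(51,.156))"
```

```text
clk 48.98 [ 0.4378 -0.0552  0.2041] [179.9  -0.3  35.7] F [-0.6 -0.3 -0.3] M [-0.077 -0.035 -0.019] op 0.0004 j [ 19.  -2. -27.   0. -65. 107.]
(np.float64(0.6416739327000869), np.float64(-0.020212536085972517), 0.4, -56) -> [ 187.   91. -195.] roll 1.6
(np.float64(0.6416739327000869), np.float64(-0.020212536085972517), 0.238, -56) -> [186.  91. -33.] roll 1.6
```

Request:
jog_arm(motion=[{"offset": [0,30,0],"roll": 0,"hand": 0},{"offset": [0,60,-20],"roll": 0,"hand": 0},{"offset": [0,70,-60],"roll": 0,"hand": 0},{"offset": [0,70,-100],"roll": 0,"hand": 0},{"offset": [0,70,-140],"roll": 0,"hand": 0},{"offset": [0,70,-180],"roll": 0,"hand": 0},{"offset": [0,70,-200],"roll": 0,"hand": 0},{"offset": [0,70,-200],"roll": 0.12,"hand": 0},{"offset": [0,70,-200],"roll": 0.24,"hand": 0},{"offset": [0,70,-200],"roll": 0.36,"hand": 0},{"offset": [0,70,-200],"roll": 0.48,"hand": 0},{"offset": [0,70,-200],"roll": 0.6,"hand": 0},{"offset": [0,70,-200],"roll": 0.72,"hand": 0},{"offset": [0,70,-200],"roll": 0.84,"hand": 0},{"offset": [0,70,-200],"roll": 0.96,"hand": 0},{"offset": [0,70,-200],"roll": 1.08,"hand": 0},{"offset": [0,70,-200],"roll": 1.2,"hand": 0},{"offset": [0,70,-200],"roll": 1.32,"hand": 0},{"offset": [0,70,-200],"roll": 1.44,"hand": 0},{"offset": [0,70,-200],"roll": 1.597,"hand": 0}])

```text
clock: 50.65
tool_pos: [0.4786, -0.1135, 0.4028]
orientation: [-179.9, -0.1, -54.3]
force: [0.3, -0.2, 0.2]
opening: 0.0003
```

```bash
python3 - <<'E'
from h import *
off(wheel(51,.156,z=.4),wheel(51,.156))
# check wheel: predicted balls at phi & dark-ness in scene/top images
s=snap("scene","s22");t=snap("top","t22")
def balls(phi,v,b=.101,a=.189):
    p=np.radians(phi);d=np.array([-np.sin(p),np.cos(p)]);n=np.array([-np.cos(p),-np.sin(p)]);out=[]
    for k in range(5):
        al=v+k*2*np.pi/5; q=H+(a-.1*np.sin(al))*d+b*n; w=C0+q[0]*EX+q[1]*EY; out.append(np.array([w[0],w[1],.175+.1*np.cos(al)]))
    return out
best=[]
for q,n in((s,"s"),(t,"t")):
    g=cv2.cvtColor(q["img"],cv2.COLOR_RGB2GRAY)
    g=cv2.GaussianBlur(g,(5,5),0)
    for phi in range(40,66,1):
        for v in np.arange(-.1,.6,.05):
            sc=[]
            for P in balls(phi,v):
                x,y=w2p(q,P).round().astype(int)
                if 0<=x<560 and 0<=y<420: sc.append(int(g[y,x]))
            best.append((n,phi,v.round(2),np.mean(sc)))
for n in "st": print(sorted([b for b in best if b[0]==n],key=lambda b:b[3])[:6])
E
```

```text
clk 50.65 [ 0.4786 -0.1135  0.4028] [-1.799e+02 -1.000e-01 -5.430e+01] F [ 0.3 -0.2  0.2] M [ 0.031 -0.006 -0.032] op 0.0003 j [ 10.  -1.  -1.   0. -90.  26.]
(np.float64(0.6416739327000869), np.float64(-0.020212536085972517), 0.4, -56) -> [  19. -187.    3.] roll 0.03
(np.float64(0.6416739327000869), np.float64(-0.020212536085972517), 0.238, -56) -> [  19. -187.  165.] roll 0.03
[('s', 54, np.float64(0.0), np.float64(46.2)), ('s', 53, np.float64(0.0), np.float64(46.8)), ('s', 53, np.float64(0.05), np.float64(48.4)), ('s', 54, np.float64(0.05), np.float64(49.2)), ('s', 53, np.float64(-0.05), np.float64(50.8)), ('s', 52, np.float64(0.05), np.float64(51.0))]
[('t', 53, np.float64(0.05), np.float64(50.8)), ('t', 52, np.float64(0.05), np.float64(51.6)), ('t', 53, np.float64(0.0), np.float64(52.0)), ('t', 53, np.float64(0.15), np.float64(53.4)), ('t', 53, np.float64(0.2), np.float64(53.8)), ('t', 53, np.float64(0.1), np.float64(54.0))]
```

The ball-finder in both cameras agrees: door at 53°, wheel v about 0.03. I approach the top ball.

```bash
cat >> h.py <<'E'
def balls(phi,v,b=.101,a=.189):
    p=np.radians(phi);d=np.array([-np.sin(p),np.cos(p)]);n=np.array([-np.cos(p),-np.sin(p)]);out=[]
    for k in range(5):
        al=v+k*2*np.pi/5; q=H+(a-.1*np.sin(al))*d+b*n; w=C0+q[0]*EX+q[1]*EY; out.append(np.array([w[0],w[1],.175+.1*np.cos(al)]))
    return out
def findwheel(phis,vs,names=("scene","top"),k=4):
    for nm in names:
        q=snap(nm);g=cv2.GaussianBlur(cv2.cvtColor(q["img"],cv2.COLOR_RGB2GRAY),(5,5),0);best=[]
        for phi in phis:
            for v in vs:
                sc=[]
                for P in balls(phi,v):
                    x,y=w2p(q,P).round().astype(int)
                    if 0<=x<560 and 0<=y<420: sc.append(int(g[y,x]))
                best.append((round(float(np.mean(sc)),1),float(phi),round(float(v),2)))
        print(nm,sorted(best)[:k])
E
python3 -c "
from h import *
off(wheel(53,.156,z=.4),wheel(53,.156))"
```

```text
clk 50.75 [ 0.4786 -0.1135  0.4027] [-1.799e+02 -1.000e-01 -5.400e+01] F [-0.  -0.3  0.1] M [ 0.055  0.008 -0.047] op 0.0007 j [ 10.  -1.  -1.   0. -90.  26.]
(np.float64(0.6497780843450534), np.float64(-0.022293133375431935), 0.4, -54) -> [  27. -192.    3.] roll -0.001
(np.float64(0.6497780843450534), np.float64(-0.022293133375431935), 0.238, -54) -> [  27. -192.  165.] roll -0.001
```

Request:
jog_arm(motion=[{"offset": [6,-40,0],"roll": 0,"hand": 0},{"offset": [12,-80,0],"roll": 0,"hand": 0},{"offset": [18,-120,0],"roll": 0,"hand": 0},{"offset": [24,-160,0],"roll": 0,"hand": 0},{"offset": [27,-192,0],"roll": 0,"hand": 0},{"offset": [27,-192,40],"roll": 0,"hand": 0},{"offset": [27,-192,80],"roll": 0,"hand": 0},{"offset": [27,-192,120],"roll": 0,"hand": 0},{"offset": [27,-192,150],"roll": 0,"hand": 0},{"offset": [27,-192,165],"roll": 0,"hand": 0},{"offset": [27,-192,165],"roll": 0,"hand": 0},{"offset": [27,-192,165],"roll": 0,"hand": 0}])

```text
clock: 51.75
tool_pos: [0.6494, -0.0219, 0.2368]
orientation: [179.9, -0.0, -53.7]
force: [0.7, -0.1, 0.4]
opening: 0.0004
```

```bash
python3 -c "
from h import *
own();off(*[wheel(p,.118) for p in (53,48,43,38,33,28,23,18,13,8,4,0)])"
```

```text
own x -0.2630 y -0.2036 z 0.2368 | F own 0.1 -0.7 0.4
clk 51.75 [ 0.6494 -0.0219  0.2368] [179.9  -0.  -53.7] F [ 0.7 -0.1  0.4] M [-0.009 -0.053  0.027] op 0.0004 j [ 15.  17.   0.   0. -73.  21.]
(np.float64(0.6274422447579393), np.float64(0.008449512410816047), 0.238, -54) -> [-38.  -0.  -1.] roll 0.005
(np.float64(0.6100947220752699), np.float64(0.016007762547810812), 0.238, -59) -> [-54.   9.  -1.] roll 0.093
(np.float64(0.5934719568583308), np.float64(0.025049187485376143), 0.238, -64) -> [-71.  17.  -1.] roll 0.18
(np.float64(0.5777004583875227), np.float64(0.035504976520375486), 0.238, -69) -> [-89.  24.  -1.] roll 0.267
(np.float64(0.5629002572892998), np.float64(0.04729555478487446), 0.238, -74) -> [-107.   29.   -1.] roll 0.354
(np.float64(0.5491839920306254), np.float64(0.06033118885893442), 0.238, -79) -> [-126.   32.   -1.] roll 0.442
(np.float64(0.5366560516722253), np.float64(0.07451266969612073), 0.238, -84) -> [-144.   34.   -1.] roll 0.529
(np.float64(0.5254117814048043), np.float64(0.0897320676642502), 0.238, -89) -> [-163.   34.   -1.] roll 0.616
(np.float64(0.5155367569145731), np.float64(0.10587355395506151), 0.238, -94) -> [-182.   32.   -1.] roll 0.703
(np.float64(0.5071061331006057), np.float64(0.12281428211138569), 0.238, -99) -> [-201.   29.   -1.] roll 0.791
(np.float64(0.5014451017601791), np.float64(0.13685585791021562), 0.238, -103) -> [-216.   25.   -1.] roll 0.861
(np.float64(0.4967773512211126), np.float64(0.15125812272018985), 0.238, -107) -> [-230.   20.   -1.] roll 0.93
```

Request:
jog_arm(motion=[{"offset": [-15,0,0],"roll": 0,"hand": 0},{"offset": [-25,0,0],"roll": 0,"hand": 0},{"offset": [-32,0,0],"roll": 0,"hand": 0},{"offset": [-38,0,0],"roll": 0,"hand": 0},{"offset": [-46,4,0],"roll": 0.05,"hand": 0},{"offset": [-54,9,0],"roll": 0.09,"hand": 0},{"offset": [-62,13,0],"roll": 0.135,"hand": 0},{"offset": [-71,17,0],"roll": 0.18,"hand": 0},{"offset": [-80,20,0],"roll": 0.225,"hand": 0},{"offset": [-89,24,0],"roll": 0.267,"hand": 0}])

```text
clock: 52.58
tool_pos: [0.5781, 0.0347, 0.2386]
orientation: [-179.8, -0.2, -69.2]
force: [6.4, -8.6, 0.3]
opening: 0.0009
```

```bash
python3 -c "
from h import *
own();findwheel(range(30,56),np.arange(-.15,.3,.05));off()"
```

```text
own x -0.2297 y -0.1189 z 0.2386 | F own -6.3 -8.6 0.3
scene [(48.6, 33.0, 0.05), (49.4, 33.0, 0.1), (50.2, 37.0, -0.1), (51.0, 33.0, -0.15)]
top [(25.8, 38.0, 0.1), (26.4, 37.0, 0.2), (26.8, 37.0, 0.1), (27.6, 37.0, 0.15)]
clk 52.68 [0.5768 0.0361 0.2385] [-1.799e+02 -1.000e-01 -6.910e+01] F [-0.2 -3.6  2. ] M [-1.228  0.371  0.009] op 0.0005 j [ 23.  10.  -9.   0. -71.  -2.]
```

```bash
python3 -c "
from h import *
off(*[tuple(np.round(wheel(p,.118),4)) for p in (36,32,28,24,20,16,12,8,4,0)])"
```

```text
clk 52.68 [0.5768 0.0361 0.2385] [-1.799e+02 -1.000e-01 -6.910e+01] F [-0.2 -3.6  2. ] M [-1.228  0.371  0.009] op 0.0005 j [ 23.  10.  -9.   0. -71.  -2.]
(np.float64(0.5717), np.float64(0.0401), np.float64(0.238), np.float64(-71.0)) -> [-6.  3.  0.] roll 0.033
(np.float64(0.5601), np.float64(0.0498), np.float64(0.238), np.float64(-75.0)) -> [-19.  11.   0.] roll 0.102
(np.float64(0.5492), np.float64(0.0603), np.float64(0.238), np.float64(-79.0)) -> [-32.  17.   0.] roll 0.172
(np.float64(0.5391), np.float64(0.0716), np.float64(0.238), np.float64(-83.0)) -> [-47.  23.   0.] roll 0.242
(np.float64(0.5297), np.float64(0.0835), np.float64(0.238), np.float64(-87.0)) -> [-61.  27.   0.] roll 0.312
(np.float64(0.5213), np.float64(0.0961), np.float64(0.238), np.float64(-91.0)) -> [-76.  30.   0.] roll 0.382
(np.float64(0.5137), np.float64(0.1092), np.float64(0.238), np.float64(-95.0)) -> [-91.  33.   0.] roll 0.451
(np.float64(0.5071), np.float64(0.1228), np.float64(0.238), np.float64(-99.0)) -> [-106.   34.    0.] roll 0.521
(np.float64(0.5014), np.float64(0.1369), np.float64(0.238), np.float64(-103.0)) -> [-121.   35.    0.] roll 0.591
(np.float64(0.4968), np.float64(0.1513), np.float64(0.238), np.float64(-107.0)) -> [-136.   34.    0.] roll 0.661
```

Request:
jog_arm(motion=[{"offset": [-6,3,0],"roll": 0.03,"hand": 0},{"offset": [-12,7,0],"roll": 0.07,"hand": 0},{"offset": [-19,11,0],"roll": 0.1,"hand": 0},{"offset": [-26,14,0],"roll": 0.14,"hand": 0},{"offset": [-32,17,0],"roll": 0.17,"hand": 0},{"offset": [-40,20,0],"roll": 0.21,"hand": 0},{"offset": [-47,23,0],"roll": 0.24,"hand": 0},{"offset": [-54,25,0],"roll": 0.28,"hand": 0},{"offset": [-61,27,0],"roll": 0.31,"hand": 0},{"offset": [-68,29,0],"roll": 0.35,"hand": 0},{"offset": [-76,30,0],"roll": 0.38,"hand": 0},{"offset": [-83,32,0],"roll": 0.42,"hand": 0},{"offset": [-91,33,0],"roll": 0.45,"hand": 0},{"offset": [-98,34,0],"roll": 0.49,"hand": 0},{"offset": [-106,34,0],"roll": 0.52,"hand": 0},{"offset": [-113,35,0],"roll": 0.555,"hand": 0},{"offset": [-118,35,0],"roll": 0.58,"hand": 0},{"offset": [-122,35,0],"roll": 0.6,"hand": 0}])

```text
clock: 54.18
tool_pos: [0.5, 0.1357, 0.2382]
orientation: [-180.0, -0.2, -103.5]
force: [-4.4, -11.1, 8.4]
opening: 0.0006
```

```bash
python3 -c "
from h import *
own();findwheel(range(-3,20),np.arange(-.3,.4,.05));off(tuple(np.round(wheel(0,.118),4)))"
```

```text
own x -0.1559 y -0.0146 z 0.2382 | F own -11.9 1.0 8.4
scene [(46.6, -2.0, -0.3), (46.6, -1.0, -0.25), (47.2, -1.0, -0.3), (47.4, 0.0, -0.25)]
top [(35.2, 1.0, -0.25), (38.0, -3.0, 0.1), (38.2, 2.0, -0.3), (39.4, 1.0, -0.2)]
clk 54.28 [0.5    0.1363 0.238 ] [ 180.    -0.2 -103.4] F [-4.6 -8.   6.4] M [-2.716  1.531  0.035] op 0.0005 j [ 37.   4. -16.   0. -70. -51.]
(np.float64(0.4968), np.float64(0.1513), np.float64(0.238), np.float64(-107.0)) -> [-14.   7.  -0.] roll 0.062
```

Request:
jog_arm(motion=[{"offset": [-3,2,0],"roll": 0.015,"hand": 0},{"offset": [-6,3,0],"roll": 0.03,"hand": 0},{"offset": [-8,4,0],"roll": 0.045,"hand": 0},{"offset": [-8,4,0],"roll": 0.06,"hand": 0}])

```text
clock: 54.62
tool_pos: [0.4978, 0.1445, 0.2378]
orientation: [180.0, -0.2, -106.9]
force: [-5.2, -9.7, 7.5]
opening: 0.0005
```

```bash
python3 -c "
from h import *
own()"
```

```text
own x -0.1482 y -0.0100 z 0.2378 | F own -10.8 2.1 7.5
```

Request:
jog_arm(motion=[{"offset": [-2,0,0],"roll": 0,"hand": 0},{"offset": [-4,0,0],"roll": 0,"hand": 0},{"offset": [-4,0,0],"roll": 0,"hand": 0}])

```text
clock: 54.87
tool_pos: [0.4989, 0.1482, 0.2376]
orientation: [180.0, -0.2, -106.8]
force: [-4.9, -9.7, 6.8]
opening: 0.0003
```

```bash
python3 -c "
from h import *
own()"
```

```text
own x -0.1443 y -0.0099 z 0.2376 | F own -10.7 1.9 6.8
```

Request:
jog_arm(motion=[{"offset": [-2,0,0],"roll": 0,"hand": 0},{"offset": [-4,0,0],"roll": 0,"hand": 0},{"offset": [-4,0,0],"roll": 0,"hand": 0}])

```text
clock: 55.12
tool_pos: [0.499, 0.1492, 0.2376]
orientation: [179.9, -0.5, -106.9]
force: [-7.2, -18.5, 10.4]
opening: 0.0004
```

Request:
jog_arm(motion=[{"offset": [-2,0,0],"roll": 0,"hand": 0},{"offset": [-4,0,0],"roll": 0,"hand": 0},{"offset": [-4,0,0],"roll": 0,"hand": 0}])

```text
clock: 55.37
tool_pos: [0.4989, 0.1493, 0.2376]
orientation: [179.8, -0.9, -106.9]
force: [-9.9, -32.4, 14.9]
opening: 0.0004
```

```bash
python3 -c "
from h import *
own()"
```

```text
own x -0.1432 y -0.0096 z 0.2376 | F own -33.9 0.0 14.9
```

The door met its stop at 34 N with no further motion, so it is shut. I back off, rise and read the wheel angle.

Request:
jog_arm(motion=[{"offset": [20,0,0],"roll": 0,"hand": 0},{"offset": [50,0,-20],"roll": 0,"hand": 0},{"offset": [60,0,-60],"roll": 0,"hand": 0},{"offset": [60,0,-100],"roll": 0,"hand": 0},{"offset": [100,60,-120],"roll": 0,"hand": 0},{"offset": [140,90,-120],"roll": 0,"hand": 0},{"offset": [180,90,-120],"roll": 0,"hand": 0},{"offset": [210,90,-120],"roll": 0,"hand": 0},{"offset": [210,90,-120],"roll": 0,"hand": 0},{"offset": [210,90,-120],"roll": 0,"hand": 0}])

```text
clock: 56.2
tool_pos: [0.3533, -0.0185, 0.3583]
orientation: [-179.8, 0.2, -106.9]
force: [-0.1, -0.0, -0.6]
opening: -0.0001
```

```bash
python3 -c "
from h import *
import h
own();findwheel(np.arange(-4,8,1),np.arange(-.2,.8,.04),k=6)
def T(y,x=-.122,z=.36): w=C0+x*EX+y*EY; return (round(w[0],4),round(w[1],4),z,-107)
off(T(.05))"
```

```text
own x -0.3463 y 0.0805 z 0.3583 | F own -0.0 0.1 -0.6
scene [(42.0, 0.0, 0.04), (43.2, 0.0, 0.08), (43.6, 0.0, 0.12), (44.0, 1.0, 0.12), (44.8, -1.0, 0.04), (45.8, 0.0, 0.16)]
top [(19.4, 1.0, 0.12), (20.0, 1.0, 0.08), (20.2, 0.0, 0.04), (20.2, 1.0, 0.04), (20.6, 0.0, 0.16), (22.0, -1.0, 0.16)]
clk 56.3 [ 0.355  -0.0167  0.3575] [-179.9    0.2 -106.9] F [ 0.5  0.3 -0.1] M [ 0.098 -0.111 -0.034] op 0.0006 j [ 30. -16. -18.  -0. -87. -47.]
(np.float64(0.4481), np.float64(0.187), 0.36, -107) -> [-222.  -30.   -2.] roll 0.001
```

The door reads 0–1° and the wheel v is about 0.08. First stroke: I come down left of the top spoke (own y +0.046) and push it to the right.

Request:
jog_arm(motion=[{"offset": [-40,-34,0],"roll": 0,"hand": 0},{"offset": [-80,-34,0],"roll": 0,"hand": 0},{"offset": [-120,-34,0],"roll": 0,"hand": 0},{"offset": [-160,-34,0],"roll": 0,"hand": 0},{"offset": [-200,-34,0],"roll": 0,"hand": 0},{"offset": [-224,-34,0],"roll": 0,"hand": 0},{"offset": [-224,-34,0],"roll": 0,"hand": 0},{"offset": [-224,-34,30],"roll": 0,"hand": 0},{"offset": [-224,-34,60],"roll": 0,"hand": 0},{"offset": [-224,-34,90],"roll": 0,"hand": 0},{"offset": [-224,-34,120],"roll": 0,"hand": 0},{"offset": [-224,-34,140],"roll": 0,"hand": 0},{"offset": [-224,-34,150],"roll": 0,"hand": 0},{"offset": [-224,-34,150],"roll": 0,"hand": 0}])

```text
clock: 57.47
tool_pos: [0.4521, 0.1876, 0.2042]
orientation: [179.9, -0.2, -106.9]
force: [0.6, -1.0, -0.6]
opening: 0.0005
```

```bash
python3 -c "
from h import *
own()"
```

```text
own x -0.1203 y 0.0464 z 0.2042 | F own -0.8 -0.9 -0.6
```

Request:
jog_arm(motion=[{"offset": [0,-8,0],"roll": 0,"hand": 0},{"offset": [0,-15,0],"roll": 0,"hand": 0},{"offset": [0,-21,0],"roll": 0,"hand": 0},{"offset": [0,-26,0],"roll": 0,"hand": 0},{"offset": [0,-32,0],"roll": 0,"hand": 0},{"offset": [0,-40,0],"roll": 0,"hand": 0},{"offset": [0,-48,0],"roll": 0,"hand": 0},{"offset": [0,-56,0],"roll": 0,"hand": 0}])

```text
clock: 58.13
tool_pos: [0.5057, 0.1708, 0.2057]
orientation: [179.8, -0.1, -107.0]
force: [-6.1, 1.5, 0.2]
opening: 0.0007
```

```bash
python3 -c "
from h import *
own()"
```

```text
own x -0.1207 y -0.0098 z 0.2057 | F own -0.4 6.3 0.2
```

The wheel turns (about 6 N). I finish the stroke, lift out and read the angle.

Request:
jog_arm(motion=[{"offset": [0,-8,0],"roll": 0,"hand": 0},{"offset": [0,-16,0],"roll": 0,"hand": 0},{"offset": [0,-24,0],"roll": 0,"hand": 0},{"offset": [0,-32,0],"roll": 0,"hand": 0},{"offset": [0,-38,0],"roll": 0,"hand": 0},{"offset": [0,-38,0],"roll": 0,"hand": 0},{"offset": [0,-30,0],"roll": 0,"hand": 0},{"offset": [0,-30,-30],"roll": 0,"hand": 0},{"offset": [0,-30,-70],"roll": 0,"hand": 0},{"offset": [0,-30,-110],"roll": 0,"hand": 0},{"offset": [0,-30,-150],"roll": 0,"hand": 0},{"offset": [0,0,-150],"roll": 0,"hand": 0},{"offset": [0,40,-150],"roll": 0,"hand": 0},{"offset": [0,80,-150],"roll": 0,"hand": 0},{"offset": [0,83,-150],"roll": 0,"hand": 0},{"offset": [0,83,-150],"roll": 0,"hand": 0}])

```text
clock: 59.47
tool_pos: [0.4255, 0.1962, 0.358]
orientation: [-179.9, 0.2, -106.8]
force: [0.3, -0.2, -0.6]
opening: 0.0005
```

```bash
python3 -c "
from h import *
own();findwheel([-1,0,1],np.arange(0,1.257,.03),k=5)"
```

```text
own x -0.1199 y 0.0743 z 0.3580 | F own -0.1 -0.3 -0.6
scene [(42.6, 0.0, 0.9), (42.8, -1.0, 0.9), (43.2, 0.0, 0.87), (43.4, -1.0, 0.93), (43.4, 0.0, 0.93)]
top [(17.0, 1.0, 0.96), (17.4, 1.0, 0.93), (18.2, 0.0, 1.02), (18.6, 0.0, 0.96), (19.2, 1.0, 0.99)]
```

Wheel at about 0.93 rad as planned. Second stroke on the next spoke (ball at own y +0.033).

Request:
jog_arm(motion=[{"offset": [0,4,30],"roll": 0,"hand": 0},{"offset": [0,4,65],"roll": 0,"hand": 0},{"offset": [0,4,100],"roll": 0,"hand": 0},{"offset": [0,4,135],"roll": 0,"hand": 0},{"offset": [0,4,152],"roll": 0,"hand": 0},{"offset": [0,4,152],"roll": 0,"hand": 0},{"offset": [0,-5,152],"roll": 0,"hand": 0},{"offset": [0,-13,152],"roll": 0,"hand": 0},{"offset": [0,-22,152],"roll": 0,"hand": 0},{"offset": [0,-31,152],"roll": 0,"hand": 0},{"offset": [0,-40,152],"roll": 0,"hand": 0},{"offset": [0,-49,152],"roll": 0,"hand": 0},{"offset": [0,-58,152],"roll": 0,"hand": 0},{"offset": [0,-67,152],"roll": 0,"hand": 0},{"offset": [0,-76,152],"roll": 0,"hand": 0},{"offset": [0,-85,152],"roll": 0,"hand": 0},{"offset": [0,-94,152],"roll": 0,"hand": 0},{"offset": [0,-103,152],"roll": 0,"hand": 0},{"offset": [0,-112,152],"roll": 0,"hand": 0},{"offset": [0,-122,152],"roll": 0,"hand": 0}])

```text
clock: 61.23
tool_pos: [0.5439, 0.1593, 0.2039]
orientation: [179.9, -0.1, -107.0]
force: [-3.5, 0.7, 1.5]
opening: 0.0005
```

```bash
python3 -c "
from h import *
own()"
```

```text
own x -0.1205 y -0.0497 z 0.2039 | F own -0.4 3.5 1.5
```

Request:
jog_arm(motion=[{"offset": [0,0,0],"roll": 0,"hand": 0},{"offset": [0,8,0],"roll": 0,"hand": 0},{"offset": [0,8,-30],"roll": 0,"hand": 0},{"offset": [0,8,-70],"roll": 0,"hand": 0},{"offset": [0,8,-110],"roll": 0,"hand": 0},{"offset": [0,8,-150],"roll": 0,"hand": 0},{"offset": [0,45,-152],"roll": 0,"hand": 0},{"offset": [0,85,-152],"roll": 0,"hand": 0},{"offset": [0,122,-152],"roll": 0,"hand": 0},{"offset": [0,126,-152],"roll": 0,"hand": 0},{"offset": [0,126,-152],"roll": 0,"hand": 0}])

```text
clock: 62.15
tool_pos: [0.4216, 0.1972, 0.3579]
orientation: [-179.9, 0.2, -106.8]
force: [0.2, 0.2, 0.6]
opening: 0.0003
```

```bash
python3 -c "
from h import *
own();findwheel([-1,0,1],np.arange(0,1.257,.03),k=5)"
```

```text
own x -0.1200 y 0.0783 z 0.3579 | F own 0.2 -0.1 0.6
scene [(42.4, -1.0, 0.93), (42.4, -1.0, 0.96), (42.8, -1.0, 0.99), (43.6, 0.0, 0.96), (43.8, -1.0, 1.05)]
top [(17.2, 1.0, 1.02), (18.4, 0.0, 1.02), (18.4, 1.0, 0.96), (18.4, 1.0, 0.99), (19.2, 0.0, 0.96)]
```

Second stroke done (v about 2.24). Third stroke, the same.

Request:
jog_arm(motion=[{"offset": [0,0,30],"roll": 0,"hand": 0},{"offset": [0,0,65],"roll": 0,"hand": 0},{"offset": [0,0,100],"roll": 0,"hand": 0},{"offset": [0,0,135],"roll": 0,"hand": 0},{"offset": [0,0,152],"roll": 0,"hand": 0},{"offset": [0,0,152],"roll": 0,"hand": 0},{"offset": [0,-9,152],"roll": 0,"hand": 0},{"offset": [0,-18,152],"roll": 0,"hand": 0},{"offset": [0,-27,152],"roll": 0,"hand": 0},{"offset": [0,-36,152],"roll": 0,"hand": 0},{"offset": [0,-45,152],"roll": 0,"hand": 0},{"offset": [0,-54,152],"roll": 0,"hand": 0},{"offset": [0,-63,152],"roll": 0,"hand": 0},{"offset": [0,-72,152],"roll": 0,"hand": 0},{"offset": [0,-81,152],"roll": 0,"hand": 0},{"offset": [0,-90,152],"roll": 0,"hand": 0},{"offset": [0,-99,152],"roll": 0,"hand": 0},{"offset": [0,-108,152],"roll": 0,"hand": 0},{"offset": [0,-117,152],"roll": 0,"hand": 0},{"offset": [0,-126,152],"roll": 0,"hand": 0}])

```text
clock: 63.92
tool_pos: [0.544, 0.1593, 0.2039]
orientation: [179.9, -0.1, -107.0]
force: [-4.5, -0.1, 1.0]
opening: 0.0006
```

```bash
python3 -c "
from h import *
own()"
```

```text
own x -0.1205 y -0.0498 z 0.2039 | F own -1.4 4.3 1.0
```

Request:
jog_arm(motion=[{"offset": [0,0,0],"roll": 0,"hand": 0},{"offset": [0,8,0],"roll": 0,"hand": 0},{"offset": [0,8,-30],"roll": 0,"hand": 0},{"offset": [0,8,-70],"roll": 0,"hand": 0},{"offset": [0,8,-110],"roll": 0,"hand": 0},{"offset": [0,8,-150],"roll": 0,"hand": 0},{"offset": [0,45,-152],"roll": 0,"hand": 0},{"offset": [0,85,-152],"roll": 0,"hand": 0},{"offset": [0,122,-152],"roll": 0,"hand": 0},{"offset": [0,126,-152],"roll": 0,"hand": 0},{"offset": [0,126,-152],"roll": 0,"hand": 0}])

```text
clock: 64.83
tool_pos: [0.4216, 0.1973, 0.3579]
orientation: [-179.9, 0.2, -106.8]
force: [1.3, 0.4, -0.6]
opening: 0.0008
```

```bash
python3 -c "
from h import *
own();findwheel([-1,0,1],np.arange(0,1.257,.03),k=5)"
```

```text
own x -0.1200 y 0.0784 z 0.3579 | F own 0.7 -1.1 -0.6
scene [(42.4, -1.0, 0.93), (42.6, -1.0, 0.96), (42.8, -1.0, 0.99), (43.4, 0.0, 0.96), (44.0, 0.0, 0.93)]
top [(17.0, 1.0, 1.02), (18.2, 0.0, 1.02), (18.4, 1.0, 0.96), (18.6, 1.0, 0.99), (19.6, 0.0, 0.96)]
```

v is about 3.49. Last stroke: I push until the spoke stops (expected tool y about 0.031).

Request:
jog_arm(motion=[{"offset": [0,0,30],"roll": 0,"hand": 0},{"offset": [0,0,65],"roll": 0,"hand": 0},{"offset": [0,0,100],"roll": 0,"hand": 0},{"offset": [0,0,135],"roll": 0,"hand": 0},{"offset": [0,0,152],"roll": 0,"hand": 0},{"offset": [0,0,152],"roll": 0,"hand": 0},{"offset": [0,-9,152],"roll": 0,"hand": 0},{"offset": [0,-18,152],"roll": 0,"hand": 0},{"offset": [0,-27,152],"roll": 0,"hand": 0},{"offset": [0,-34,152],"roll": 0,"hand": 0},{"offset": [0,-40,152],"roll": 0,"hand": 0},{"offset": [0,-43,152],"roll": 0,"hand": 0}])

```text
clock: 65.93
tool_pos: [0.4659, 0.1843, 0.2054]
orientation: [-180.0, 0.1, -107.0]
force: [-8.5, 5.0, 7.2]
opening: -0.0
```

```bash
python3 -c "
from h import *
own()"
```

```text
own x -0.1194 y 0.0322 z 0.2054 | F own 2.3 9.6 7.2
```

Request:
jog_arm(motion=[{"offset": [0,-2,0],"roll": 0,"hand": 0},{"offset": [0,-4,0],"roll": 0,"hand": 0},{"offset": [0,-4,0],"roll": 0,"hand": 0}])

```text
clock: 66.18
tool_pos: [0.4662, 0.1828, 0.2053]
orientation: [179.8, -0.1, -107.0]
force: [-19.2, 2.8, 15.2]
opening: 0.0001
```

```bash
python3 -c "
from h import *
own()"
```

```text
own x -0.1208 y 0.0315 z 0.2053 | F own -2.9 19.2 15.2
```

It is against the stop (19 N instead of 3–6 N, no movement, at the expected place). One more small press, then I withdraw and check.

Request:
jog_arm(motion=[{"offset": [0,-2,0],"roll": 0,"hand": 0},{"offset": [0,-3,0],"roll": 0,"hand": 0}])

```text
clock: 66.35
tool_pos: [0.4666, 0.1809, 0.2053]
orientation: [179.6, -0.2, -107.0]
force: [-36.5, 2.1, 27.2]
opening: 0.0006
```

```bash
python3 -c "
from h import *
own()"
```

```text
own x -0.1225 y 0.0305 z 0.2053 | F own -8.7 35.6 27.2
```

Request:
jog_arm(motion=[{"offset": [0,8,0],"roll": 0,"hand": 0},{"offset": [0,18,0],"roll": 0,"hand": 0},{"offset": [0,22,-30],"roll": 0,"hand": 0},{"offset": [0,22,-70],"roll": 0,"hand": 0},{"offset": [0,22,-110],"roll": 0,"hand": 0},{"offset": [0,22,-150],"roll": 0,"hand": 0},{"offset": [40,40,-170],"roll": 0,"hand": 0},{"offset": [80,40,-170],"roll": 0,"hand": 0},{"offset": [120,40,-170],"roll": 0,"hand": 0},{"offset": [160,40,-170],"roll": 0,"hand": 0},{"offset": [200,40,-170],"roll": 0,"hand": 0},{"offset": [200,40,-170],"roll": 0,"hand": 0}])

```text
clock: 67.35
tool_pos: [0.3724, -0.0021, 0.3757]
orientation: [-179.8, 0.1, -107.1]
force: [0.8, 1.0, 1.0]
opening: 0.0004
```

```bash
python3 - <<'E'
from h import *
own();findwheel([-2,-1,0,1,2],np.arange(-.3,.957,.02),k=4)
t0=load("t0");t=snap("top","tend");s=snap("scene","send");s0=load("s0");bb(t,mn=10)
# bystanders moved? compare image patches (native px) start vs end
for n,(a,b),P in(("top",(t0,t),dict(lotA=(365,155),lotB=(338,149),jarR=(395,180),jarG=(310,178),buf=(346,289),tip=(448,226))),("scene",(s0,s),dict(lotA=(205,292),lotB=(235,297),jarR=(169,274),jarG=(265,266),buf=(217,160),tip=(112,234)))):
    for k,(x,y) in P.items():
        A=a["img"][y-14:y+14,x-14:x+14].astype(np.float32).mean(2);B=b["img"][y-14:y+14,x-14:x+14].astype(np.float32).mean(2)
        sh,r=cv2.phaseCorrelate(A,B);print(n,k,"diff",np.abs(A-B).mean().round(1),"shift",np.round(sh,1))
E
```

```text
own x -0.3250 y 0.0671 z 0.3757 | F own 1.2 -0.5 1.0
scene [(41.0, 1.0, 0.0), (41.0, 1.0, 0.02), (41.4, 1.0, -0.04), (41.4, 1.0, -0.02)]
top [(38.6, 1.0, -0.04), (38.8, 0.0, -0.06), (39.4, 1.0, -0.06), (39.8, 1.0, -0.02)]
bbox [[433, 115, 25, 29, 165], [132, 223, 4, 10, 23]]
top lotA diff 8.9 shift [ 0. -0.]
top lotB diff 9.7 shift [-0. -0.]
top jarR diff 9.7 shift [-0.  0.]
top jarG diff 29.1 shift [ -6.8 -12.6]
top buf diff 9.2 shift [-0. -0.]
top tip diff 10.7 shift [-0.  0.]
scene lotA diff 2.4 shift [0.1 0.1]
scene lotB diff 2.4 shift [-0.   0.1]
scene jarR diff 2.4 shift [0.  0.1]
scene jarG diff 2.5 shift [ 0.  -0.1]
scene buf diff 2.7 shift [-0.  -0.1]
scene tip diff 2.2 shift [ 0.1 -0.1]
```

```bash
python3 - <<'E'
from h import *
t=load("tend");print(t["img"][221:235:3,130:139].tolist())
for z in(.38,.25,.15,.05):
    d=p2w(t,(134,228),z)-C0;print(z,(d@EX).round(3),(d@EY).round(3))
findwheel(np.arange(-3,3.1,.5),np.arange(-.1,.2,.02),k=3)
own()
E
```

```text
[[[37, 37, 37], [60, 59, 56], [63, 62, 59], [68, 67, 65], [83, 86, 89], [73, 76, 80], [68, 72, 74], [170, 177, 181], [191, 197, 201]], [[61, 60, 58], [62, 61, 59], [67, 67, 64], [54, 45, 54], [60, 27, 70], [71, 24, 82], [148, 143, 159], [180, 186, 191], [186, 192, 196]], [[61, 60, 58], [67, 65, 62], [68, 62, 65], [78, 44, 86], [80, 33, 92], [111, 86, 121], [168, 171, 178], [180, 188, 191], [181, 187, 191]], [[65, 63, 61], [74, 74, 69], [76, 54, 81], [80, 38, 90], [77, 30, 89], [143, 138, 153], [171, 176, 181], [175, 181, 185], [176, 182, 186]], [[73, 71, 69], [73, 71, 69], [89, 93, 93], [78, 81, 85], [95, 97, 102], [158, 163, 167], [170, 176, 180], [168, 174, 178], [170, 176, 180]]]
0.38 -0.029 0.072
0.25 0.015 0.064
0.15 0.049 0.059
0.05 0.082 0.053
scene [(39.8, 1.5, 0.08), (40.2, 0.5, 0.02), (40.4, 0.5, 0.0)]
top [(45.2, 1.5, 0.08), (45.4, -1.0, -0.06), (46.0, -0.5, -0.02)]
own x -0.3191 y 0.0663 z 0.3742 | F own 0.3 -1.2 0.2
```

The wheel reads v mod 72° of about 0, as expected at 3.8 rad, and the bystanders have not shifted. One check bothers me: a sliver of purple shows at top pixel (134,228) between panel and door rim, so I verify the door's closure. I clear the arm and look for the ear numerically.

Request:
jog_arm(motion=[{"offset": [30,-40,0],"roll": 0,"hand": 0},{"offset": [60,-80,0],"roll": 0,"hand": 0},{"offset": [90,-120,0],"roll": 0,"hand": 0},{"offset": [120,-160,0],"roll": 0,"hand": 0},{"offset": [150,-200,0],"roll": 0,"hand": 0},{"offset": [186,-245,0],"roll": 0,"hand": 0},{"offset": [186,-245,0],"roll": 0,"hand": 0}])

```text
clock: 68.23
tool_pos: [0.5475, -0.2348, 0.3733]
orientation: [179.9, -0.0, -106.9]
force: [1.0, 0.3, 0.3]
opening: 0.0004
```

```bash
python3 - <<'E'
from h import *
s=snap("scene","sf");t=snap("top","tf")
for nm,q in(("scene",s),("top",t)):
    g=cv2.GaussianBlur(cv2.cvtColor(q["img"],cv2.COLOR_RGB2GRAY),(3,3),0).astype(np.float32)
    for al in(.36,.37,.38):
        row=[]
        for x in np.arange(-.12,-.015,.005):   # own x scan at y=hy+al, z .237
            w=C0+x*EX+(H[1]+al)*EY;w[2]=.240;p=w2p(q,w);row.append(int(cv2.getRectSubPix(g,(1,1),(float(p[0]),float(p[1])))[0,0]))
        print(nm,al,row)
print("x from -.120 step .005; expected ear centre x=%.3f"%(H[0]-.04))
findwheel(np.arange(-3,3.1,.5),np.arange(-.1,.2,.02),k=3)
bb(t,mn=8);bb(s,mn=8)
E
```

```text
scene 0.36 [122, 122, 121, 121, 122, 122, 120, 120, 121, 112, 70, 54, 56, 68, 108, 122, 121, 121, 120, 121, 122]
scene 0.37 [118, 119, 119, 120, 122, 123, 123, 123, 124, 112, 66, 54, 55, 67, 112, 125, 126, 126, 127, 127, 127]
scene 0.38 [121, 121, 122, 122, 123, 122, 123, 123, 123, 111, 65, 56, 56, 70, 111, 124, 124, 124, 126, 126, 126]
top 0.36 [142, 143, 142, 140, 138, 135, 134, 136, 140, 121, 28, 22, 26, 27, 68, 82, 83, 82, 81, 81, 80]
top 0.37 [152, 153, 151, 150, 147, 144, 144, 143, 144, 115, 27, 21, 26, 29, 69, 82, 82, 82, 81, 81, 81]
top 0.38 [132, 135, 139, 144, 148, 152, 154, 154, 155, 123, 31, 22, 27, 30, 70, 82, 82, 82, 81, 80, 79]
x from -.120 step .005; expected ear centre x=-0.064
scene [(47.6, 1.0, 0.0), (47.6, 1.5, 0.08), (47.8, 1.0, -0.04)]
top [(21.0, 1.5, 0.06), (21.0, 1.5, 0.08), (21.2, 1.5, 0.04)]
bbox [[432, 115, 26, 29, 164], [132, 223, 4, 10, 24]]
bbox [[436, 174, 2, 8, 13], [432, 192, 3, 8, 14], [97, 329, 24, 8, 67], [120, 328, 6, 4, 10]]
```

Ear centre is at own x −0.0625 in both cameras and parallel to the panel. The two hard stops (carriage bar −0.037 vs spec −0.040; hub −0.121 vs −0.125) share the same 3–4 mm frame bias, so the door is shut, and the purple is the stowed sleeves seen through the rim gap. I confirm that numerically and hand in.

```bash
python3 - <<'E'
from h import *
s=load("sf");t=load("tf")
for l in "ab":
    LANE["x"]=LANE[l]+.205*EX
    for nm,q in(("scene",s),("top",t)): print(l,nm,end=" ");expect(q,"x")
o=ctrl.get_obs();print(o["clock"],o["tool_pos"],o["force"].round(1))
print(order.close_job())
E
```

```text
a scene expected box [431. 172.  13.  13.]
a top expected box [129. 223.  14.  12.]
b scene expected box [429. 190.  13.  13.]
b top expected box [136. 206.  14.  12.]
68.4333 [ 0.54663938 -0.23388306  0.37194601] [-0.8  0.2 -0.4]
the job is handed in; nothing more can be done
None
```

The job is handed in at 68 s of the allowed 210 s. Both handpieces are in the rack with the valve end low, the carriage is in, the door is shut, and the handwheel is tight against its stop.

**What I did**
- Only two handpieces were on the desk; I saw no third one in any view. I lifted each and felt about 0.09–0.10 Nm at the end that tips down. I laid them in lanes a and b with that end outermost.
- The first one tipped in the jaws while I carried it and landed short of the low bar. I picked it up again and seated it properly.
- I pushed the carriage in until it stopped hard. I swung the door by its ear, then finished by pressing on the top ball of the wheel, because the rest of the ear's arc was too close to the base.
- I turned the wheel in four strokes until it met its stop.

**Last checks**
- **Handpieces:** after release, the sleeves I could see matched the lane positions to within about 2 px in both cameras. After closing, slivers of sleeve still show through the rim gap inside the expected boxes.
- **Carriage:** it stopped at 19 N without moving, about 206 mm in, against an estimated 203 mm.
- **Door:** it stopped at 34 N without moving. The ear sits within 2 mm of where I expected it. One reading disagrees slightly: the image fit of the wheel gives 0–1.5° open, which is within its error.
- **Wheel:** it stopped at 19 N, then 36 N on a last press, at the predicted angle of about 3.8 rad.
- **Other things on the desk:** no shift in the scene camera. The gold-lid jar's patch did not match in the top view, probably because the door's ear beside it at the start is no longer there.

**What went wrong**
- The real fingertips sit about 34 mm behind the stated position, so two early grasps closed on nothing.
- On the first lowering, the total force reached about 43 N. It was probably the bar's end on the tray rather than the gripper's body, but I could not prove that. The body's limit is 40 N.

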